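# Clear the mosaic table: tiles on the sloped rack, pots on pegs, stones boxed

## Robot

A 7-joint arm with a two-finger parallel gripper is mounted at the origin on the work surface. World frame = base frame: x ahead of the robot, y to its left, z up, the work surface at z = 0. Lengths are in m, angles in rad, forces in N, time in s.
With the tool pointing down it reaches from about 0.425 to 0.875 m from the base axis. Payload 4.7 kg.
Tool frame: the origin (TCP) lies between the finger pads; the fingertips stand 19 mm ahead of it and the grasp point (between the pads) is the TCP (ctrl.tip_extent is the distance from the TCP to the fingertips, in m); z points along the fingers, y is the line along which they close (so a half turn about z gives the same grasp; the last joint's range is limited). The gripper opens to 87 mm and grips with 3 to 60 N. Pads are 19 mm wide; open, the fingers measure 117 mm over their backs; the gripper's body (75 mm by 190 mm) begins 51 mm behind the grasp point.
Start: joints at [-1.226, 0.321, -0.07, 1.45, 0.023, 1.371, -0.057], TCP at [0.211, 0.615, 0.242] pointing down, gripper open.
Joint ranges: [-2.86, 2.86], [-0.3, 2.09], [-1.38, 1.24], [0.06, 2.45], [-1.56, 4.7], [0.09, 2.05], [-2.69, 2.69]. Speed limits (rad/s): [2.57, 2.57, 3.14, 3.14, 3.14, 3.14, 3.14].

## Interface

Orientations are given as a rotation vector (axis times angle).
In Python, from bench import ctrl gives the robot as it stands.
- The arm moves only by the shell command python3 -m crank 'ROWS' [OPENING] [FORCE]. ROWS is JSON, a list of rows, each an object of numbers: "tx", "ty", "tz": the shift along the tool's x, y, z in mm; "turn": the turn about the tool's z in units of 5 degrees (1.0 is 5 degrees). In form: [{"tx": .., "ty": .., "tz": .., "turn": ..}, ...]. A call has 1 to 5 rows; each row is the pose to reach, as a shift and turn from the pose commanded when the call began, along the tool's axes at that moment; what a row does not reach only later rows make up. A row lasts 1/8 s, in which the tool goes at most 62.5 mm and 10.7 degrees, less where a joint would pass 70% of its speed; a pose out of reach is approached as far as the arm can. A call with a gripper value outside its range is refused whole. OPENING is the finger opening in mm, from 0 to 87, set as the call begins (- or left out, the last holds). The fingers move at their own pace and stop on an object; FORCE is the grip in N (left out, the last holds). Time passes only in rows, so rows that repeat a pose let the fingers close. It gives the time, the measured TCP pose, the force, the opening and the grip force at its end, in the units of the state.
- ctrl.get_state(): the state, without advancing time (a new reading comes with each control period).
- ctrl.get_image(name): name is "side" or "top"; returns (picture, depth): 384x512x3 uint8, red, green, blue; 384x512 float32, m along the optical axis (not along the pixel's ray), 0 where there is no reading.
- ctrl.camera_model(name): a dict with "intrinsics" (3x3 intrinsics, pixels), "dist_coeffs" ([k1, k2, p1, p2, k3] as OpenCV has them; the pictures are not rectified), "origin" and "orientation" of the camera in the world. Camera axes: x right, y down, z forward; pixel columns grow to the right and rows downward; lengths in m; the calibration is good to about 2 mm. A picture is of the moment at which its call begins. camera_model takes no time and is no camera call.
- ctrl.close_job(): hands the job in; it is judged then, once.
Trained networks look in the newest picture that a camera, given by its name, has taken for a name from the list of things; names that differ only in an ending like _2 or _b are one class to them, and where a whole thing is asked for, a point or a joint stands for the part that bears it (a point fixed in the world has none). Each returns a list of dicts, best first, with "confidence" (0 to 1); they miss things now and then, are a little off and sometimes report something else, mostly with a low value. They report only what shows in the picture. A call takes as long as a camera call. They do not tell look-alikes from the thing itself.
- ctrl.recognise(camera, query): "xyz" ([x, y, z] in m, in world coordinates, good to about 4 mm: the middle of the surface that is visible of it).
- ctrl.mark_of(camera, query): "xyz" ([x, y, z] in m, in world coordinates, good to about 4 mm: a listed point, or the origin of a listed thing).
The state is a dict: "time": time; "joint_positions": joint angles; "qd": joint speeds; "joint_torque": joint torques, N m; "position": TCP position; "tool_rot": TCP orientation; "ft_force": force on the tool from outside, world axes, zero at the start; "torque": the same for the moment, N m; "grip_width": opening from 0.0 (shut) to 1.0 (fully open); "grip_force": force on a finger pad.
Only numpy, scipy, OpenCV 4.12 (cv2) and the standard library are available. Lean on these libraries where they do the work, as an engineer would, in place of code of your own. Each camera call takes 0.05 s, during which the arm holds its last target. There are 200 camera calls.

## Task

Clear up after the mosaic lesson: set every trial tile on the drying rack, one to a sloped rest, pebbles up, lying flat and centred along the rest with a short edge down at the lip; hang each glue pot upside down over its own drying peg; put the leftover stones in the wooden box and slide its cover fully shut. Leave everything else on the table where it is.

Things in the scene. Friction and masses are not known exactly. Their poses are not given: they have to be found in the camera images.
- tile1: trial mosaic tile, 70 mm (its x) by 48 mm (its y) by 12 mm thick, sand-coloured with pebbles glued on the top face (they rise 3 mm, look only), 0.08 kg; starts flat on the table, pebbles up; origin: centre of the underside; z is up out of the pebbled face. Absent in some runs
- tile2: trial mosaic tile, 70 mm (its x) by 48 mm (its y) by 12 mm thick, sand-coloured with pebbles glued on the top face (they rise 3 mm, look only), 0.08 kg; starts flat on the table, pebbles up; origin: centre of the underside; z is up out of the pebbled face. Absent in some runs
- tile3: trial mosaic tile, 70 mm (its x) by 48 mm (its y) by 12 mm thick, sand-coloured with pebbles glued on the top face (they rise 3 mm, look only), 0.08 kg; starts flat on the table, pebbles up; origin: centre of the underside; z is up out of the pebbled face. Absent in some runs
- pot1: square white plastic glue pot, 46 by 46 mm outside, 64 mm long, walls 3 mm, bottom 4 mm, one end open, 0.06 kg; starts lying on its side with its mouth to the robot's left; origin: its middle, half way along its length, 32 mm from the outside of its bottom; its x axis runs along its length from the bottom to the mouth
- pot2: square white plastic glue pot, 46 by 46 mm outside, 64 mm long, walls 3 mm, bottom 4 mm, one end open, 0.06 kg; starts lying on its side with its mouth to the robot's left; origin: its middle, half way along its length, 32 mm from the outside of its bottom; its x axis runs along its length from the bottom to the mouth
- pot1_in (a point): centre of the pot's inner bottom face, 28 mm from its origin along its -x
- pot2_in (a point): centre of the pot's inner bottom face, 28 mm from its origin along its -x
- stone1: leftover stone, a rounded block 26 mm (its x) by 36 mm (its y) by 22 mm high, 0.05 kg; origin: centre of the underside. Absent in some runs
- stone2: leftover stone, a rounded block 26 mm (its x) by 36 mm (its y) by 22 mm high, 0.05 kg; origin: centre of the underside. Absent in some runs
- rest1: narrow rest of the drying rack, raised on a post: wooden strip 28 mm wide sloping 25 degrees, low end towards the robot, lip 7 mm high across the low end, 35.5 mm down the slope from the origin; origin: on the slope, 70 mm above the table, where a tile's underside centre lies with its short edge at the lip; x up the slope, y across, z square out of it; rests are 95 mm apart
- rest2: narrow rest of the drying rack, raised on a post: wooden strip 28 mm wide sloping 25 degrees, low end towards the robot, lip 7 mm high across the low end, 35.5 mm down the slope from the origin; origin: on the slope, 70 mm above the table, where a tile's underside centre lies with its short edge at the lip; x up the slope, y across, z square out of it; rests are 95 mm apart
- rest3: narrow rest of the drying rack, raised on a post: wooden strip 28 mm wide sloping 25 degrees, low end towards the robot, lip 7 mm high across the low end, 35.5 mm down the slope from the origin; origin: on the slope, 70 mm above the table, where a tile's underside centre lies with its short edge at the lip; x up the slope, y across, z square out of it; rests are 95 mm apart
- peg1 (a point): peg on the drying stand: centre of the flat top of an upright round peg, 22 mm in diameter, 105 mm tall above a board 15 mm thick, so 120 mm above the table; the two pegs are 120 mm apart
- peg2 (a point): peg on the drying stand: centre of the flat top of an upright round peg, 22 mm in diameter, 105 mm tall above a board 15 mm thick, so 120 mm above the table; the two pegs are 120 mm apart
- box: wooden stone box, fixed, 140 mm (its x) by 124 mm (its y), 56 mm high at its side rails; the compartment inside is 130 by 100 mm, floor 5 mm above the table, walls 45 mm high; origin: centre of the underside; its x points away from the robot
- cover (a joint): the flat cover that slides along the box's x on top of it: 0 m closed (compartment covered), grows as the cover moves towards the robot (the box's -x), up to 0.105 m; friction about 1.5 N, stays where it is left. The cover is 138 mm long, its top 52 mm above the table; fully open it hangs out of the box's near end
- cover_grip (a point): middle of the upright grip bar on the cover: 12 mm thick along the box's x, 50 mm long along its y, standing 24 mm above the cover; this point is 64 mm above the table, 12 mm under the bar's top, and moves with the cover (over the box's centre when closed)
- tape_roll: roll of masking tape, lying flat, 84 mm across, 19 mm high; bystander
- brush: paint brush 190 mm long lying near the robot; bystander
- glue: white glue bottle, 60 mm across, 150 mm tall; bystander
- jar: glass jar 72 mm across, 80 mm tall; bystander
- offcut: plywood offcut 50 by 120 by 18 mm; bystander
- spatula: spatula 180 mm long lying on the table; bystander
There are look-alikes about, which are no part of the job. Leave any orange or pink look-alike of the pot2 alone.

How it is judged:
By the outcome, as a careful person would: the job done as asked, in the order asked, and still so for the second after the job is handed in, with the robot touching nothing.
Of tile1, tile2, tile3 only 2 to 3 are there at a start; the rules pass over those that are not, and their reading is None.
Of stone1, stone2 only 1 to 2 are there at a start; the rules pass over those that are not, and their reading is None.
At some moment in a run one of stone1, stone2 may be knocked a few centimetres aside while the robot is not near it.
It also fails if it takes over 210 s, if anything falls off the work surface, if the arm or the gripper's body presses on something with over 40 N, if the wrist force passes 120 N, or if a joint passes its speed limit or range.

## Working session

There is one attempt and no reset: what is moved stays moved. The work goes in short steps, Python scripts to look and compute and a shell command to move; the robot and the scene stay as the last step left them, time stands still between calls to the robot, and variables do not carry over. Pictures are saved under pics/ and viewed, at most 14 in all, crops included, and the job is handed in when it is done.

```bash
ls; mkdir -p pics; cat > h.py <<'E'
import numpy as np, cv2
from scipy.spatial.transform import Rotation as R
from bench import ctrl
def cam(n):
    m=ctrl.camera_model(n); K=np.array(m["intrinsics"],float); d=np.array(m["dist_coeffs"],float)
    o=np.array(m["orientation"],float); Rm=o if o.shape==(3,3) else R.from_rotvec(o).as_matrix()
    return K,d,np.array(m["origin"],float),Rm
def cloud(n,depth):
    K,d,o,Rm=cam(n); h,w=depth.shape
    u,v=np.meshgrid(np.arange(w),np.arange(h))
    p=cv2.undistortPoints(np.stack([u,v],-1).reshape(-1,1,2).astype(np.float64),K,d).reshape(h,w,2)
    c=np.dstack([p,np.ones((h,w))])*depth[...,None]
    return c@Rm.T+o
def px(n,P):
    K,d,o,Rm=cam(n); c=(np.atleast_2d(P)-o)@Rm
    return cv2.projectPoints(c,np.zeros(3),np.zeros(3),K,d)[0].reshape(-1,2)
def shot(n,save=None):
    im,dp=ctrl.get_image(n); 
    if save: cv2.imwrite(f"pics/{save}.png",cv2.cvtColor(im,cv2.COLOR_RGB2BGR))
    return im,dp
E
python3 - <<'E'
from h import *
np.set_printoptions(precision=3,suppress=True)
print(ctrl.get_state()); print(ctrl.camera_model("top")); print(ctrl.camera_model("side"))
for n in("top","side"):
    im,dp=shot(n,n+"0"); np.savez(n+"0.npz",im=im,dp=dp)
    for q in ["tile1","pot1","stone1","rest1","peg1","box","cover_grip","pot1_in"]:
        print(n,q,[(np.round(r["xyz"],3).tolist(),round(r["confidence"],2),px(n,r["xyz"]).round().tolist()[0]) for r in ctrl.mark_of(n,q)])
E
```

```text
pics
{'time': 0.0, 'joint_positions': array([-1.226,  0.322, -0.07 ,  1.452,  0.023,  1.371, -0.057]), 'qd': array([-0.001, -0.001, -0.001, -0.001, -0.   ,  0.001,  0.002]), 'joint_torque': array([  0.   , -49.126,  -0.404, -31.253,  -0.064,   0.043,   0.   ]), 'position': array([0.211, 0.614, 0.24 ]), 'tool_rot': array([-0.517, -3.099,  0.003]), 'ft_force': array([-0.717, -0.08 ,  0.637]), 'torque': array([0.042, 0.011, 0.005]), 'grip_force': 0.0, 'grip_width': 1.0029319010316722}
{'intrinsics': array([[441.822,   0.   , 254.832],
       [  0.   , 441.822, 183.56 ],
       [  0.   ,   0.   ,   1.   ]]), 'dist_coeffs': array([0.02, 0.  , 0.  , 0.  , 0.  ]), 'origin': array([ 0.256, -0.051,  1.344]), 'orientation': array([-2.101,  2.162, -0.16 ])}
{'intrinsics': array([[485.735,   0.   , 259.871],
       [  0.   , 485.735, 192.965],
       [  0.   ,   0.   ,   1.   ]]), 'dist_coeffs': array([-0.105,  0.   ,  0.   ,  0.   ,  0.   ]), 'origin': array([-0.301,  0.89 ,  1.342]), 'orientation': array([-0.918,  2.533, -1.038])}
top tile1 [([0.446, 0.217, 0.001], 0.88, [172.0, 195.0]), ([0.4
[... 1412 characters left out ...]
, 186.0]), ([0.339, -0.087, 0.022], 0.52, [295.0, 220.0]), ([0.442, -0.104, 0.02], 0.5, [276.0, 204.0])]
side stone1 [([0.623, -0.025, 0.072], 0.56, [225.0, 184.0]), ([0.626, -0.216, 0.07], 0.23, [257.0, 158.0])]
side rest1 [([0.623, -0.125, 0.074], 0.66, [242.0, 170.0]), ([0.623, -0.215, 0.071], 0.64, [257.0, 158.0]), ([0.623, -0.026, 0.071], 0.49, [225.0, 184.0])]
side peg1 [([0.647, 0.1, 0.118], 0.8, [195.0, 191.0]), ([0.447, 0.218, -0.001], 0.64, [216.0, 261.0]), ([0.648, 0.223, 0.12], 0.48, [170.0, 209.0]), ([0.672, 0.435, 0.0], 0.28, [124.0, 265.0])]
side box [([0.581, -0.372, 0.004], 0.62, [289.0, 156.0])]
side cover_grip []
side pot1_in [([0.438, 0.301, 0.024], 0.86, [200.0, 273.0])]
```

View pics/top0.png

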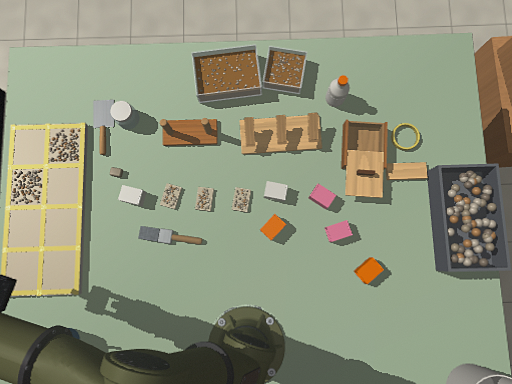

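View pics/side0.png

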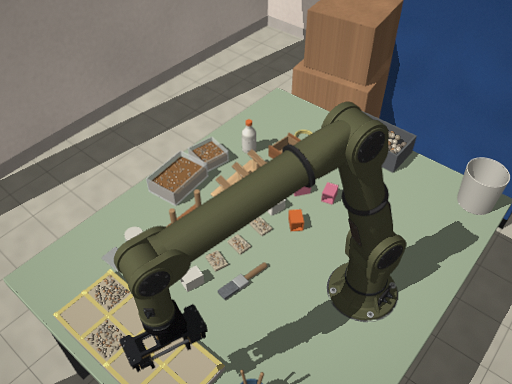

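```bash
cat > seg.py <<'E'
from h import *
import sys
def blobs(n,im,dp,zmin=0.006):
    P=cloud(n,dp); 
    m=((P[...,2]>zmin)&(dp>0)&(P[...,0]>0.15)&(P[...,0]<0.75)&(abs(P[...,1])<0.6)).astype(np.uint8)
    k,L,st,_=cv2.connectedComponentsWithStats(m,connectivity=4)
    for i in range(1,k):
        if 20<st[i,4]<2000:
            Q=P[L==i]; zt=np.percentile(Q[:,2],90); T=Q[Q[:,2]>zt-0.008]
            r=cv2.minAreaRect((T[:,:2]*1000).astype(np.float32))
            c=im[L==i].mean(0).round()
            print(n,st[i,:5].tolist(),"zt%.3f"%zt,"c",np.round(r[0],0),"sz",np.round(r[1],0),"ang%.0f"%r[2],c)
if __name__=="__main__":
    for n in ("top",):
        d=np.load(n+"0.npz"); blobs(n,d["im"],d["dp"])
        im=d["im"]; c=cv2.resize(im[95:250,95:415],None,fx=2.5,fy=2.5,interpolation=cv2.INTER_CUBIC)
        cv2.imwrite("pics/crop0.png",c[...,::-1])
E
python3 seg.py
```

```text
top [325, 76, 25, 31, 504] zt0.148 c [ 738. -297.] sz [31. 23.] ang89 [139. 124. 107.]
top [196, 91, 34, 12, 256] zt0.069 c [745.  85.] sz [10. 94.] ang0 [104. 100.  92.]
top [110, 101, 29, 28, 590] zt0.082 c [695. 356.] sz [63. 59.] ang44 [155. 157. 149.]
top [159, 118, 58, 29, 1400] zt0.083 c [642. 161.] sz [140.  20.] ang90 [138.  97.  60.]
top [392, 123, 28, 28, 229] zt0.021 c [ 607. -506.] sz [81. 81.] ang55 [161. 148.  78.]
top [100, 126, 6, 29, 171] zt0.022 c [625. 430.] sz [87. 18.] ang2 [133. 103.  70.]
top [110, 167, 13, 10, 106] zt0.024 c [521. 387.] sz [35. 25.] ang79 [129. 120. 104.]
top [264, 181, 24, 21, 368] zt0.049 c [446. -98.] sz [64. 47.] ang78 [191. 188. 179.]
top [160, 183, 21, 26, 358] zt0.016 c [444. 221.] sz [49. 70.] ang73 [160. 150. 129.]
top [308, 183, 28, 26, 386] zt0.049 c [ 427. -236.] sz [64. 46.] ang54 [193. 112. 134.]
top [118, 185, 28, 21, 398] zt0.049 c [446. 333.] sz [67. 46.] ang74 [193. 191. 182.]
top [195, 187, 18, 24, 363] zt0.016 c [432. 119.] sz [48. 70.] ang82 [159. 149. 127.]
top [231, 187, 20, 25, 363] zt0.017 c [426.   7.] sz [48. 70.] ang79 [159. 149. 128.]
top [448, 190, 4, 7, 23] zt0.079 c [ 418. -596.] sz [17.  8.] ang4 [160. 152. 137.]
top [259, 214, 27, 26, 351] zt0.049 c [339. -87.] sz [45. 63.] ang43 [210. 113.  34.]
top [324, 220, 28, 22, 354] zt0.049 c [ 322. -279.] sz [45. 64.] ang17 [206. 118. 144.]
top [138, 226, 64, 18, 643] zt0.021 c [320. 220.] sz [188.  42.] ang80 [128. 124. 115.]
top [450, 243, 8, 9, 49] zt0.083 c [ 265. -593.] sz [12. 17.] ang88 [129. 119. 102.]
top [354, 257, 30, 27, 421] zt0.049 c [ 206. -362.] sz [47. 64.] ang38 [202. 102.  13.]
top [0, 275, 70, 64, 1444] zt0.686 c [156. 290.] sz [79. 14.] ang87 [53. 54. 42.]
```

View pics/crop0.png

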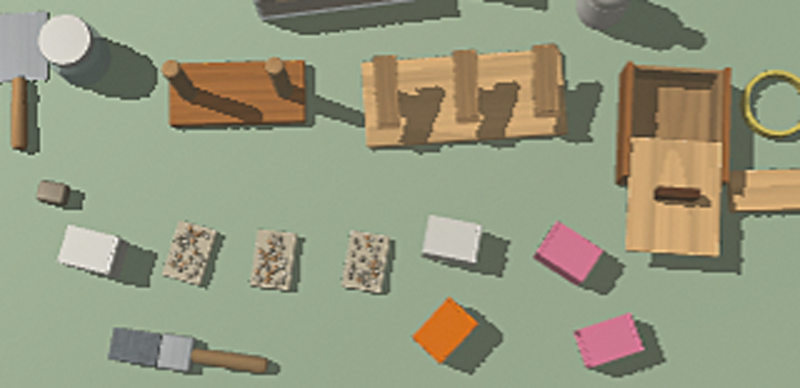

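```bash
cat > g.py <<'E'
from h import *
np.set_printoptions(precision=3,suppress=True)
d=np.load("top0.npz"); P=cloud("top",d["dp"]); ok=d["dp"]>0
def reg(x0,x1,y0,y1,z0,z1): 
    q=P[ok]; return q[(q[:,0]>x0)&(q[:,0]<x1)&(q[:,1]>y0)&(q[:,1]<y1)&(q[:,2]>z0)&(q[:,2]<z1)]
for yc in(-.026,-.122,-.216):
    q=reg(.56,.70,yc-.04,yc+.04,.045,.13)
    r=cv2.minAreaRect((q[:,:2]*1000).astype(np.float32))
    A=np.c_[q[:,:2]-[.62,yc],np.ones(len(q))]
    for _ in range(3):
        s=np.linalg.lstsq(A,q[:,2],rcond=None)[0]; e=abs(A@s-q[:,2]); A,q=A[e<.006],q[e<.006]
    print("rest",yc,r,"plane",s,"slope",np.degrees(np.arctan(np.hypot(*s[:2]))),"x,y range",q.min(0),q.max(0),q.mean(0),len(q))
for yc in(.1,.223):
    q=reg(.6,.69,yc-.04,yc+.04,.108,.135); print("peg",q.mean(0),q.min(0),q.max(0),len(q))
q=reg(.44,.53,-.42,-.32,.066,.09); print("grip",q.mean(0),q.min(0),q.max(0),cv2.minAreaRect((q[:,:2]*1000).astype(np.float32)))
q=reg(.4,.68,-.46,-.28,.046,.062); print("coverrail",cv2.minAreaRect((q[:,:2]*1000).astype(np.float32)))
q=reg(.4,.48,-.46,-.28,.046,.062); print("cover near",q.min(0))
q=reg(.55,.7,.05,.29,.008,.02); print("stand",cv2.minAreaRect((q[:,:2]*1000).astype(np.float32)))
q=reg(.55,.7,-.29,.04,.006,.03); print("rackbase",cv2.minAreaRect((q[:,:2]*1000).astype(np.float32)),np.median(q[:,2]))
E
python3 g.py
cat > go.py <<'E'
# usage: go.py x y z yawdeg(tool y axis) -> rows target
from h import *; import sys
def plan(x,y,z,yaw=None):
    s=ctrl.get_state(); Rm=R.from_rotvec(s["tool_rot"]).as_matrix()
    d=Rm.T@(np.array([x,y,z])-s["position"])*1000
    cur=np.degrees(np.arctan2(Rm[1,1],Rm[0,1]))
    t=0
    if yaw is not None:
        t=-((yaw-cur+90)%180-90)/5   # tool z is down
    print("-> tx %.1f ty %.1f tz %.1f turn %.2f | pos %s yaw %.1f q7 %.2f tilt %.3f"%(*d,t,np.round(s["position"],4),cur,s["joint_positions"][6],Rm[2,2]))
if __name__=="__main__": plan(*map(float,sys.argv[1:]))
E
python3 go.py 0.446 0.2195 0.15 73
```

```text
rest -0.026 ((621.8387451171875, -25.567493438720703), (84.78042602539062, 27.896289825439453), 2.1921260356903076) plane [0.408 0.025 0.07 ] slope 22.24843741935582 x,y range [ 0.579 -0.04   0.054] [ 0.662 -0.011  0.09 ] [ 0.622 -0.026  0.071] 252
rest -0.122 ((624.8751831054688, -120.38008880615234), (82.38945007324219, 28.198787689208984), 2.564305543899536) plane [0.424 0.02  0.069] slope 22.99176584666252 x,y range [ 0.583 -0.135  0.054] [ 0.665 -0.106  0.09 ] [ 0.626 -0.12   0.072] 253
rest -0.216 ((628.627197265625, -215.1934356689453), (81.9806900024414, 28.742427825927734), 2.0247395038604736) plane [ 0.439 -0.027  0.067] slope 23.739041301408907 x,y range [ 0.589 -0.231  0.053] [ 0.67  -0.201  0.092] [ 0.63  -0.215  0.071] 256
peg [0.642 0.101 0.118] [0.632 0.091 0.109] [0.652 0.111 0.122] 51
peg [0.642 0.221 0.118] [0.632 0.212 0.11 ] [0.652 0.231 0.123] 49
grip [ 0.488 -0.363  0.075] [ 0.48  -0.39   0.068] [ 0.497 -0.337  0.082] ((488.15924072265625, -363.5874938964844), (53.838130950927734, 13.662303924560547), 83.92999267578125)
coverrail ((533.408447265625, -367.50091552734375), (128.1117706298828, 229.0926513671875), 84.13936614990234)
cover near [ 0.415 -0.418  0.046]
stand ((642.725341796875, 175.0082244873047), (194.64158630371094, 81.5555648803711), 89.8604965209961)
rackbase ((626.0836791992188, -121.37722778320312), (319.68426513671875, 141.7947235107422), 88.79713439941406) 0.011706266248201702
-> tx -350.5 ty -297.6 tz 91.6 turn -0.39 | pos [0.2111 0.6148 0.2416] yaw 71.0 q7 -0.06 tilt -1.000
```

```bash
python3 -m crank '[{"tx":-60,"ty":-51},{"tx":-120,"ty":-102},{"tx":-175,"ty":-149},{"tx":-230,"ty":-196},{"tx":-230,"ty":-196}]' 62 8; python3 go.py 0.445 0.220 0.08 73; python3 -c "
from h import *; shot('top','a1')"
```

```text
-> tx -349.4 ty -297.4 tz 161.6 turn -0.39 | pos [0.2111 0.6148 0.2416] yaw 71.0 q7 -0.06 tilt -1.000$[0]: bad value
```

```bash
python3 -m crank '[{"tx":-60,"ty":-51,"tz":0,"turn":0},{"tx":-120,"ty":-102,"tz":0,"turn":0},{"tx":-175,"ty":-149,"tz":0,"turn":0},{"tx":-230,"ty":-196,"tz":0,"turn":0},{"tx":-230,"ty":-196,"tz":0,"turn":0}]' 62 8; python3 go.py 0.445 0.220 0.08 73
```

```text
time: 1.58
position: [0.3663, 0.3523, 0.2419]
tool_rot: [0.52, 3.098, 0.001]
ft_force: [0.2, 0.2, -0.2]
grip_width: 0.719
grip_force: 0.0
-> tx -117.4 ty -99.5 tz 161.9 turn -0.41 | pos [0.3663 0.3523 0.2419] yaw 71.0 q7 0.42 tilt -1.000
```

```bash
python3 -m crank '[{"tx":-58,"ty":-50,"tz":20,"turn":-0.4},{"tx":-117,"ty":-100,"tz":50,"turn":-0.4},{"tx":-117,"ty":-100,"tz":110,"turn":-0.4},{"tx":-117,"ty":-100,"tz":162,"turn":-0.4},{"tx":-117,"ty":-100,"tz":162,"turn":-0.4}]' 62 8; python3 go.py 0.445 0.220 0.021 73;  python3 - <<'E'
from h import *
from seg import blobs
im,dp=shot("top"); np.savez("top1.npz",im=im,dp=dp); blobs("top",im,dp)
cv2.imwrite("pics/a1.png",cv2.resize(im,(800,600))[:,:,::-1])
E
```

```text
time: 2.2
position: [0.4403, 0.2196, 0.076]
tool_rot: [-0.465, -3.101, 0.009]
ft_force: [-1.3, -0.4, -0.1]
grip_width: 0.712
grip_force: 0.0
-> tx -4.6 ty 2.1 tz 55.0 turn -0.01 | pos [0.4403 0.2196 0.076 ] yaw 73.0 q7 0.79 tilt -1.000
top [325, 77, 25, 30, 504] zt0.148 c [ 738. -297.] sz [30. 23.] ang87 [155. 140. 122.]
top [196, 91, 35, 12, 264] zt0.069 c [744.  86.] sz [10. 95.] ang2 [118. 115. 106.]
top [109, 101, 30, 28, 592] zt0.082 c [695. 357.] sz [60. 62.] ang82 [170. 172. 166.]
top [159, 118, 58, 29, 1393] zt0.084 c [642. 162.] sz [141.  22.] ang90 [156. 109.  67.]
top [392, 123, 28, 27, 223] zt0.021 c [ 606. -506.] sz [82. 82.] ang41 [181. 168.  89.]
top [99, 125, 8, 31, 178] zt0.021 c [624. 431.] sz [89. 16.] ang1 [149. 116.  80.]
top [264, 181, 24, 21, 366] zt0.049 c [446. -98.] sz [64. 46.] ang78 [211. 209. 202.]
top [308, 183, 28, 26, 383] zt0.049 c [ 427. -236.] sz [64. 47.] ang55 [212. 126. 151.]
top [195, 187, 19, 24, 361] zt0.016 c [432. 119.] sz [48. 70.] ang83 [141. 132. 113.]
top [231, 187, 20, 25, 364] zt0.017 c [426.   7.] sz [48. 70.] ang79 [165. 155. 133.]
top [448, 190, 5, 7, 24] zt0.083 c [ 418. -597.] sz [12.  6.] ang2 [184. 174. 157.]
top [260, 214, 26, 26, 350] zt0.049 c [339. -87.] sz [45. 63.] ang44 [136.  83.  45.]
top [324, 220, 28, 22, 353] zt0.050 c [ 322. -279.] sz [45. 64.] ang17 [225. 133. 162.]
top [450, 243, 8, 9, 50] zt0.083 c [ 266. -593.] sz [19. 13.] ang10 [146. 134. 115.]
top [355, 256, 29, 28, 425] zt0.049 c [ 207. -362.] sz [46. 64.] ang39 [220. 115.  14.]
```

View pics/a1.png

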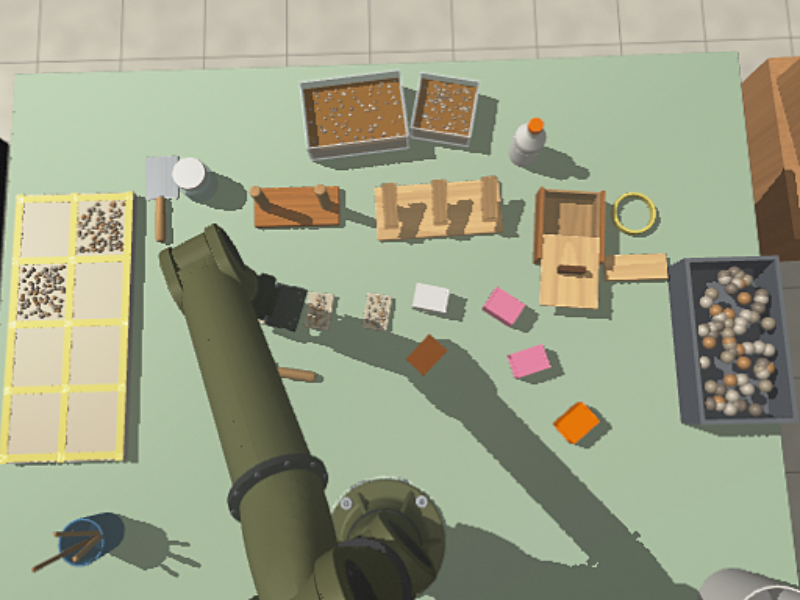

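```bash
python3 -m crank '[{"tx":-3,"ty":2,"tz":30,"turn":0},{"tx":-4,"ty":2,"tz":55,"turn":0},{"tx":-4,"ty":2,"tz":55,"turn":0}]' 62 10;python3 go.py 0.445 0.220 0.021 73; python3 -m crank '[{"tx":0,"ty":0,"tz":0,"turn":0},{"tx":0,"ty":0,"tz":0,"turn":0},{"tx":0,"ty":0,"tz":0,"turn":0},{"tx":0,"ty":0,"tz":0,"turn":0}]' 40 10; python3 go.py 0.5 0.15 0.14 92
```

```text
time: 2.62
position: [0.4478, 0.2241, 0.0257]
tool_rot: [0.461, 3.107, 0.001]
ft_force: [1.0, 0.4, 1.7]
grip_width: 0.716
grip_force: 0.0
-> tx 1.5 ty -4.8 tz 4.7 turn 0.03 | pos [0.4478 0.2241 0.0257] yaw 73.1 q7 0.82 tilt -1.000
time: 3.12
position: [0.4486, 0.2235, 0.0263]
tool_rot: [0.463, 3.106, 0.003]
ft_force: [-1.1, -1.0, 6.6]
grip_width: 0.547
grip_force: 10.0
-> tx -70.7 ty -55.1 tz -113.7 turn -3.79 | pos [0.4486 0.2235 0.0263] yaw 73.1 q7 0.82 tilt -1.000
```

```bash
python3 -m crank '[{"tx":0,"ty":0,"tz":-50,"turn":0},{"tx":0,"ty":0,"tz":-110,"turn":-1},{"tx":-36,"ty":-28,"tz":-120,"turn":-2.5},{"tx":-70,"ty":-55,"tz":-120,"turn":-3.8},{"tx":-70,"ty":-55,"tz":-120,"turn":-3.8}]'; python3 go.py 0.622 -0.0256 0.14 92
```

```text
time: 3.75
position: [0.5005, 0.1461, 0.1454]
tool_rot: [-0.046, 3.139, -0.001]
ft_force: [-0.3, 0.1, -0.9]
grip_width: 0.549
grip_force: 10.0
-> tx -116.4 ty -175.2 tz 5.8 turn -0.06 | pos [0.5005 0.1461 0.1454] yaw 91.7 q7 1.30 tilt -1.000
```

```bash
python3 -m crank '[{"tx":-30,"ty":-50,"tz":0,"turn":0},{"tx":-65,"ty":-100,"tz":0,"turn":0},{"tx":-98,"ty":-145,"tz":0,"turn":0},{"tx":-117,"ty":-175,"tz":5,"turn":0},{"tx":-117,"ty":-175,"tz":5,"turn":0}]'; python3 -m crank '[{"tx":0,"ty":0,"tz":0,"turn":0},{"tx":0,"ty":0,"tz":0,"turn":0}]'; python3 go.py 0.622 -0.0256 0.115 92; python3 - <<'E'
from h import *
im,dp=shot("side"); P=cloud("side",dp)
c=px("side",[[.6,-.03,.1]])[0].astype(int); print(c)
cv2.imwrite("pics/s1.png",cv2.resize(im[c[1]-60:c[1]+50,c[0]-75:c[0]+75],None,fx=5,fy=5,interpolation=cv2.INTER_CUBIC)[:,:,::-1])
E
```

```text
time: 4.38
position: [0.622, -0.0237, 0.1389]
tool_rot: [0.048, -3.14, 0.003]
ft_force: [-0.3, 0.2, -0.8]
grip_width: 0.552
grip_force: 10.0
time: 4.62
position: [0.6213, -0.0185, 0.1396]
tool_rot: [0.06, -3.141, -0.002]
ft_force: [0.7, 0.1, -1.0]
grip_width: 0.55
grip_force: 10.0
-> tx -0.4 ty -7.2 tz 24.6 turn 0.04 | pos [ 0.6213 -0.0185  0.1396] yaw 92.2 q7 1.72 tilt -1.000
[229 180]
```

View pics/s1.png

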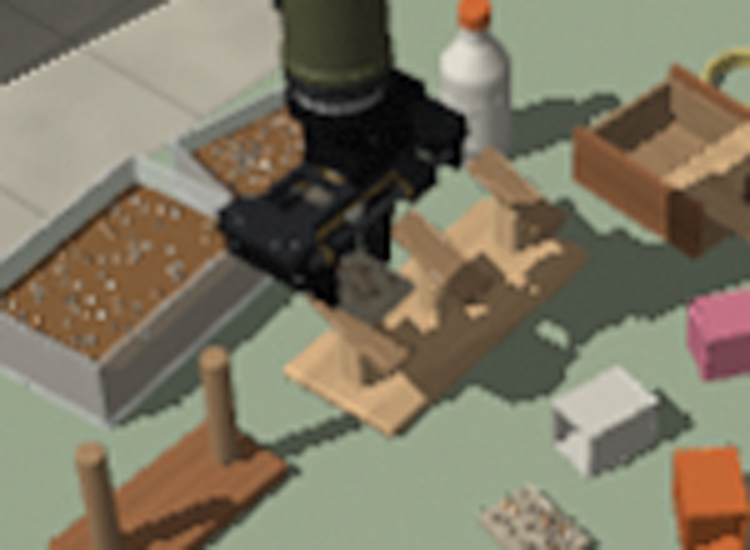

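```bash
python3 -m crank '[{"tx":0,"ty":-5,"tz":0,"turn":0},{"tx":0,"ty":-5,"tz":15,"turn":0},{"tx":0,"ty":-5,"tz":22,"turn":0},{"tx":0,"ty":-5,"tz":29,"turn":0},{"tx":0,"ty":-5,"tz":29,"turn":0}]' - 5; python3 -m crank '[{"tx":0,"ty":0,"tz":5,"turn":0},{"tx":0,"ty":0,"tz":10,"turn":0},{"tx":0,"ty":0,"tz":14,"turn":0},{"tx":0,"ty":0,"tz":14,"turn":0},{"tx":0,"ty":0,"tz":14,"turn":0}]' - 5;  python3 go.py 0.622 -0.0256 0.095 92; python3 - <<'E'
from h import *
im,dp=shot("side"); 
c=px("side",[[.6,-.03,.1]])[0].astype(int); print(c)
cv2.imwrite("pics/s2.png",cv2.resize(im[c[1]-30:c[1]+30,c[0]-40:c[0]+40],None,fx=6,fy=6,interpolation=cv2.INTER_CUBIC)[:,:,::-1])
E
```

```text
time: 5.3
position: [0.6214, -0.0258, 0.1097]
tool_rot: [0.056, -3.14, 0.0]
ft_force: [-0.1, 0.7, -1.8]
grip_width: 0.549
grip_force: 5.0
time: 5.92
position: [0.6224, -0.0259, 0.0969]
tool_rot: [-0.056, 3.14, 0.0]
ft_force: [1.2, -0.4, 1.1]
grip_width: 0.549
grip_force: 5.0
-> tx 0.3 ty 0.3 tz 1.9 turn 0.01 | pos [ 0.6224 -0.0259  0.0969] yaw 92.0 q7 1.75 tilt -1.000
[229 180]
```

View pics/s2.png

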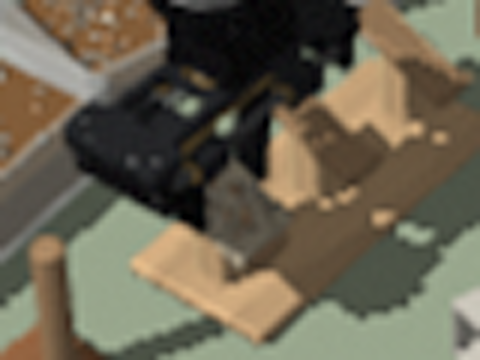

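```bash
python3 -m crank '[{"tx":2,"ty":0,"tz":1,"turn":0},{"tx":4,"ty":0,"tz":2,"turn":0},{"tx":6,"ty":0,"tz":3,"turn":0},{"tx":6,"ty":0,"tz":3,"turn":0}]' - 5; python3 -m crank '[{"tx":0,"ty":0,"tz":0,"turn":0},{"tx":0,"ty":0,"tz":0,"turn":0},{"tx":0,"ty":0,"tz":0,"turn":0}]' 62; python3 -m crank '[{"tx":0,"ty":0,"tz":-25,"turn":0},{"tx":0,"ty":0,"tz":-70,"turn":0},{"tx":60,"ty":0,"tz":-70,"turn":0},{"tx":120,"ty":20,"tz":-70,"turn":2},{"tx":120,"ty":20,"tz":-70,"turn":2}]'; python3 - <<'E'
from h import *
np.set_printoptions(precision=3,suppress=True)
for n in("side","top"):
    im,dp=shot(n); P=cloud(n,dp); m=(P[...,0]>.56)&(P[...,0]<.69)&(abs(P[...,1]+.026)<.045)&(P[...,2]>.045)&(P[...,2]<.125); q=P[m]
    A=np.c_[q[:,:2]-[.62,-.026],np.ones(len(q))]
    if n=="top":
        print(cv2.minAreaRect((q[:,:2]*1000).astype(np.float32)))
    for _ in range(3):
        s=np.linalg.lstsq(A,q[:,2],rcond=None)[0]; e=abs(A@s-q[:,2]); A,q=A[e<.006],q[e<.006]
    print(n,s,len(q),q.min(0),q.max(0))
    if n=="side":
        c=px("side",[[.6,-.03,.1]])[0].astype(int)
        cv2.imwrite("pics/s3.png",cv2.resize(im[c[1]-30:c[1]+30,c[0]-40:c[0]+40],None,fx=6,fy=6,interpolation=cv2.INTER_CUBIC)[:,:,::-1])
E
```

```text
time: 6.48
position: [0.6187, -0.0258, 0.0951]
tool_rot: [-0.057, 3.134, 0.0]
ft_force: [4.6, 0.3, 3.2]
grip_width: 0.554
grip_force: 5.0
time: 6.85
position: [0.615, -0.0261, 0.0928]
tool_rot: [0.056, -3.139, -0.0]
ft_force: [-0.1, -0.1, 0.5]
grip_width: 0.7
grip_force: 0.0
time: 7.48
position: [0.4897, -0.0091, 0.1619]
tool_rot: [-0.216, -3.128, -0.004]
ft_force: [1.4, 0.9, 0.0]
grip_width: 0.715
grip_force: 0.0
side [0.357 0.283 0.078] 75 [ 0.577 -0.04   0.062] [ 0.66  -0.     0.094]
((0.0, 0.0), (0.0, 0.0), 0.0)Traceback (most recent call last):
  File "<stdin>", line 10, in <module>
    return umr_minimum(a, axis, None, out, keepdims, initial, where)
ValueError: zero-size array to reduction operation minimum which has no identity
```

View pics/s3.png

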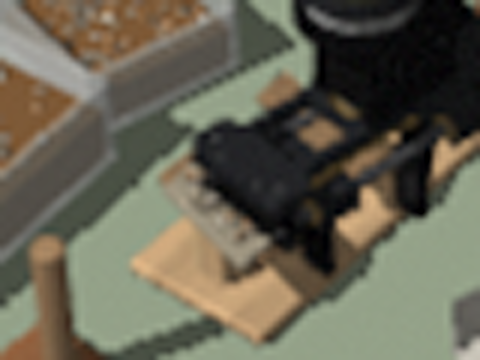

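```bash
python3 go.py 0.432 0.118 0.10 82.5
```

```text
-> tx 80.0 ty 118.1 tz 63.9 turn -0.07 | pos [ 0.495  -0.01    0.1638] yaw 82.1 q7 1.42 tilt -1.000
```

```bash
python3 -m crank '[{"tx":30,"ty":45,"tz":0,"turn":-0.1},{"tx":60,"ty":90,"tz":0,"turn":-0.1},{"tx":80,"ty":118,"tz":20,"turn":-0.1},{"tx":80,"ty":118,"tz":64,"turn":-0.1},{"tx":80,"ty":118,"tz":64,"turn":-0.1}]' 62; python3 -m crank '[{"tx":0,"ty":0,"tz":0,"turn":0},{"tx":0,"ty":0,"tz":0,"turn":0}]'; python3 go.py 0.432 0.118 0.023 82.5;  python3 - <<'E'
from h import *
np.set_printoptions(precision=3,suppress=True)
im,dp=shot("top"); P=cloud("top",dp); m=(P[...,0]>.56)&(P[...,0]<.69)&(abs(P[...,1]+.026)<.045)&(P[...,2]>.045)&(P[...,2]<.14); q=P[m]
print(cv2.minAreaRect((q[:,:2]*1000).astype(np.float32)))
A=np.c_[q[:,:2]-[.62,-.026],np.ones(len(q))]; s=np.linalg.lstsq(A,q[:,2],rcond=None)[0]; print(s,len(q),q.min(0),q.max(0))
E
```

```text
time: 8.2
position: [0.4312, 0.1167, 0.0973]
tool_rot: [-0.203, -3.13, 0.006]
ft_force: [0.4, 0.0, 0.3]
grip_width: 0.716
grip_force: 0.0
time: 8.45
position: [0.4342, 0.1175, 0.1012]
tool_rot: [0.206, 3.132, 0.002]
ft_force: [0.1, -0.1, 0.5]
grip_width: 0.715
grip_force: 0.0
-> tx 2.4 ty 0.1 tz 78.2 turn -0.00 | pos [0.4342 0.1175 0.1012] yaw 82.5 q7 1.12 tilt -1.000
((621.5419921875, -24.898818969726562), (85.78065490722656, 47.84219741821289), 1.8312791585922241)
[0.364 0.021 0.082] 441 [ 0.579 -0.049  0.057] [ 0.664 -0.     0.1  ]
```

```bash
python3 - <<'E'
from h import *
im,dp=shot("top"); P=cloud("top",dp)
q=P[(abs(P[...,0]-.622)<.05)&(abs(P[...,1]+.025)<.009)&(P[...,2]>.04)]
b=np.round((q[:,0]-.57)/.006).astype(int)
for i in np.unique(b): print(round(.57+i*.006,3), np.round(np.median(q[b==i][:,2]),4), end=" ; ")
E
python3 -m crank '[{"tx":1,"ty":0,"tz":50,"turn":0},{"tx":1,"ty":0,"tz":77,"turn":0},{"tx":1,"ty":0,"tz":77,"turn":0},{"tx":1,"ty":0,"tz":77,"turn":0}]' 62; python3 -m crank '[{"tx":0,"ty":0,"tz":0,"turn":0},{"tx":0,"ty":0,"tz":0,"turn":0},{"tx":0,"ty":0,"tz":0,"turn":0}]' 40 10; python3 go.py 0.5 0.05 0.145 92; python3 go.py 0.625 -0.1204 0.14 92
```

```text
0.576 0.0604 ; 0.582 0.0619 ; 0.588 0.0672 ; 0.594 0.0712 ; 0.6 0.0747 ; 0.606 0.08 ; 0.612 0.0795 ; 0.618 0.0821 ; 0.624 0.0863 ; 0.63 0.0888 ; 0.636 0.0937 ; 0.642 0.094 ; 0.648 0.0939 ; 0.654 0.0835 ; 0.66 0.0849 ; time: 9.05
position: [0.4322, 0.1179, 0.0237]
tool_rot: [0.204, 3.134, 0.001]
ft_force: [-0.4, -0.4, -0.4]
grip_width: 0.712
grip_force: 0.0
time: 9.43
position: [0.4318, 0.118, 0.0233]
tool_rot: [0.204, 3.134, 0.001]
ft_force: [-0.4, -0.0, 5.4]
grip_width: 0.554
grip_force: 10.0
-> tx -76.5 ty -58.4 tz -121.7 turn -1.89 | pos [0.4318 0.118  0.0233] yaw 82.5 q7 1.17 tilt -1.000
-> tx -222.5 ty -211.2 tz -116.7 turn -1.89 | pos [0.4318 0.118  0.0233] yaw 82.5 q7 1.17 tilt -1.000
```

```bash
python3 -m crank '[{"tx":0,"ty":0,"tz":-50,"turn":0},{"tx":0,"ty":0,"tz":-110,"turn":0},{"tx":-40,"ty":-40,"tz":-118,"turn":-1},{"tx":-85,"ty":-80,"tz":-118,"turn":-1.9},{"tx":-128,"ty":-120,"tz":-118,"turn":-1.9}]'; python3 -m crank '[{"tx":0,"ty":0,"tz":0,"turn":0}]';python3 go.py 0.625 -0.1204 0.14 92
```

```text
time: 10.05
position: [0.5439, -0.0189, 0.1411]
tool_rot: [-0.059, 3.14, 0.001]
ft_force: [-0.7, 0.9, -0.3]
grip_width: 0.548
grip_force: 10.0
time: 10.18
position: [0.5443, -0.0231, 0.1405]
tool_rot: [-0.044, 3.14, -0.005]
ft_force: [-0.5, 1.0, -0.4]
grip_width: 0.55
grip_force: 10.0
-> tx -77.9 ty -99.5 tz 0.9 turn -0.08 | pos [ 0.5443 -0.0231  0.1405] yaw 91.6 q7 1.67 tilt -1.000
```

```bash
python3 -m crank '[{"tx":-30,"ty":-40,"tz":0,"turn":0},{"tx":-60,"ty":-78,"tz":0,"turn":0},{"tx":-78,"ty":-99,"tz":0,"turn":0},{"tx":-78,"ty":-99,"tz":0,"turn":0},{"tx":-78,"ty":-99,"tz":0,"turn":0}]'; python3 -m crank '[{"tx":0,"ty":0,"tz":0,"turn":0},{"tx":0,"ty":0,"tz":0,"turn":0}]';python3 go.py 0.625 -0.1204 0.095 92
```

```text
time: 10.8
position: [0.6234, -0.1124, 0.14]
tool_rot: [0.058, -3.14, -0.002]
ft_force: [-0.9, 0.3, -1.0]
grip_width: 0.548
grip_force: 10.0
time: 11.05
position: [0.6239, -0.1129, 0.1407]
tool_rot: [-0.058, 3.141, 0.001]
ft_force: [0.7, 0.3, -0.7]
grip_width: 0.548
grip_force: 10.0
-> tx -0.8 ty -7.6 tz 45.7 turn 0.03 | pos [ 0.6239 -0.1129  0.1407] yaw 92.1 q7 1.91 tilt -1.000
```

```bash
python3 -m crank '[{"tx":-1,"ty":-7.5,"tz":0,"turn":0},{"tx":-1,"ty":-7.5,"tz":15,"turn":0},{"tx":-1,"ty":-7.5,"tz":24,"turn":0},{"tx":-1,"ty":-7.5,"tz":30,"turn":0},{"tx":-1,"ty":-7.5,"tz":36,"turn":0}]' - 5; python3 -m crank '[{"tx":0,"ty":0,"tz":5,"turn":0},{"tx":0,"ty":0,"tz":9,"turn":0},{"tx":0,"ty":0,"tz":9,"turn":0},{"tx":0,"ty":0,"tz":9,"turn":0}]' - 5;  python3 go.py 0.625 -0.1204 0.095 92
python3 -m crank '[{"tx":2,"ty":0,"tz":1,"turn":0},{"tx":4,"ty":0,"tz":2,"turn":0},{"tx":6,"ty":0,"tz":3,"turn":0},{"tx":6,"ty":0,"tz":3,"turn":0}]' - 5; python3 go.py 0.625 -0.1204 0.095 92
```

```text
time: 11.68
position: [0.6249, -0.1216, 0.1039]
tool_rot: [0.056, -3.14, -0.0]
ft_force: [-0.9, -0.0, 0.0]
grip_width: 0.552
grip_force: 5.0
time: 12.18
position: [0.6257, -0.1214, 0.0957]
tool_rot: [-0.056, 3.14, 0.0]
ft_force: [0.8, 0.0, -1.3]
grip_width: 0.548
grip_force: 5.0
-> tx 0.7 ty 1.1 tz 0.7 turn 0.01 | pos [ 0.6257 -0.1214  0.0957] yaw 92.1 q7 1.94 tilt -1.000
time: 12.68
position: [0.6203, -0.1216, 0.0932]
tool_rot: [-0.056, 3.139, -0.0]
ft_force: [3.4, 0.0, 0.4]
grip_width: 0.551
grip_force: 5.0
-> tx -4.7 ty 1.1 tz -1.8 turn 0.01 | pos [ 0.6203 -0.1216  0.0932] yaw 92.1 q7 1.94 tilt -1.000
```

Lip reached. Release and move to tile 3.

```bash
python3 -m crank '[{"tx":0,"ty":0,"tz":0,"turn":0},{"tx":0,"ty":0,"tz":0,"turn":0},{"tx":0,"ty":0,"tz":0,"turn":0}]' 62; python3 -m crank '[{"tx":0,"ty":0,"tz":-25,"turn":0},{"tx":0,"ty":0,"tz":-70,"turn":0},{"tx":60,"ty":30,"tz":-70,"turn":0},{"tx":115,"ty":60,"tz":-70,"turn":1.5},{"tx":165,"ty":90,"tz":-70,"turn":2.6}]';  python3 -m crank '[{"tx":0,"ty":0,"tz":0,"turn":0},{"tx":0,"ty":0,"tz":0,"turn":0}]'; python3 go.py 0.428 0.006 0.06 79; python3 go.py 0.428 0.006 0.023 79
```

```text
time: 13.05
position: [0.6191, -0.1218, 0.0923]
tool_rot: [0.056, -3.14, -0.0]
ft_force: [-0.2, 0.1, 0.1]
grip_width: 0.703
grip_force: 0.0
time: 13.68
position: [0.45, -0.0374, 0.1623]
tool_rot: [-0.306, -3.126, 0.0]
ft_force: [0.2, 1.1, 0.8]
grip_width: 0.714
grip_force: 0.0
time: 13.92
position: [0.4525, -0.038, 0.1632]
tool_rot: [0.298, 3.125, 0.001]
ft_force: [1.0, 0.7, 0.7]
grip_width: 0.713
grip_force: 0.0
-> tx 32.5 ty 38.5 tz 103.2 turn 0.02 | pos [ 0.4525 -0.038   0.1632] yaw 79.1 q7 1.38 tilt -1.000
-> tx 32.6 ty 38.4 tz 140.2 turn 0.02 | pos [ 0.4525 -0.038   0.1632] yaw 79.1 q7 1.38 tilt -1.000
```

```bash
python3 -m crank '[{"tx":32,"ty":38,"tz":20,"turn":0},{"tx":32,"ty":38,"tz":80,"turn":0},{"tx":32,"ty":38,"tz":140,"turn":0},{"tx":32,"ty":38,"tz":140,"turn":0},{"tx":32,"ty":38,"tz":140,"turn":0}]' 62; python3 go.py 0.428 0.006 0.023 79; python3 -m crank '[{"tx":0,"ty":0,"tz":0,"turn":0},{"tx":0,"ty":0,"tz":0,"turn":0},{"tx":0,"ty":0,"tz":0,"turn":0}]' 40 10; python3 go.py 0.54 -0.14 0.14 92
```

```text
time: 14.55
position: [0.4288, 0.0043, 0.0223]
tool_rot: [-0.302, -3.127, 0.003]
ft_force: [0.1, -0.0, 0.5]
grip_width: 0.712
grip_force: 0.0
-> tx 1.1 ty 1.5 tz -0.8 turn -0.00 | pos [0.4288 0.0043 0.0223] yaw 79.0 q7 1.36 tilt -1.000
time: 14.92
position: [0.4278, 0.0054, 0.0228]
tool_rot: [0.3, 3.127, 0.001]
ft_force: [0.5, -0.6, 0.1]
grip_width: 0.549
grip_force: 10.0
-> tx -137.8 ty -121.4 tz -117.1 turn -2.59 | pos [0.4278 0.0054 0.0228] yaw 79.0 q7 1.36 tilt -1.000
```

```bash
python3 -m crank '[{"tx":0,"ty":0,"tz":-50,"turn":0},{"tx":0,"ty":0,"tz":-110,"turn":0},{"tx":-45,"ty":-40,"tz":-118,"turn":-1},{"tx":-90,"ty":-80,"tz":-118,"turn":-2},{"tx":-138,"ty":-121,"tz":-118,"turn":-2.6}]'; python3 -m crank '[{"tx":0,"ty":0,"tz":0,"turn":0},{"tx":0,"ty":0,"tz":0,"turn":0}]';python3 go.py 0.629 -0.2155 0.14 92
```

```text
time: 15.55
position: [0.5411, -0.1398, 0.1415]
tool_rot: [-0.062, 3.139, 0.002]
ft_force: [1.1, 0.5, -0.1]
grip_width: 0.547
grip_force: 10.0
time: 15.8
position: [0.5391, -0.1387, 0.1399]
tool_rot: [0.055, -3.139, -0.001]
ft_force: [-0.2, 0.6, 0.4]
grip_width: 0.548
grip_force: 10.0
-> tx -87.2 ty -79.9 tz -0.3 turn 0.00 | pos [ 0.5391 -0.1387  0.1399] yaw 92.0 q7 1.95 tilt -1.000
```

```bash
python3 -m crank '[{"tx":-40,"ty":-40,"tz":0,"turn":0},{"tx":-87,"ty":-80,"tz":0,"turn":0},{"tx":-87,"ty":-80,"tz":0,"turn":0},{"tx":-87,"ty":-80,"tz":0,"turn":0},{"tx":-87,"ty":-80,"tz":0,"turn":0}]' ; python3 go.py 0.629 -0.2155 0.095 92
```

```text
time: 16.42
position: [0.629, -0.2139, 0.1414]
tool_rot: [-0.059, 3.14, 0.004]
ft_force: [0.6, 0.3, -1.3]
grip_width: 0.554
grip_force: 10.0
-> tx 0.1 ty -1.7 tz 46.4 turn 0.03 | pos [ 0.629  -0.2139  0.1414] yaw 92.1 q7 2.13 tilt -1.000
```

```bash
python3 -m crank '[{"tx":0,"ty":-1,"tz":10,"turn":0},{"tx":0,"ty":-1,"tz":18,"turn":0},{"tx":0,"ty":-1,"tz":25,"turn":0},{"tx":0,"ty":-1,"tz":31,"turn":0},{"tx":0,"ty":-1,"tz":37,"turn":0}]' - 5; python3 -m crank '[{"tx":0,"ty":0,"tz":5,"turn":0},{"tx":0,"ty":0,"tz":8,"turn":0},{"tx":0,"ty":0,"tz":8,"turn":0},{"tx":0,"ty":0,"tz":8,"turn":0}]' - 5;  python3 go.py 0.629 -0.2155 0.095 92
python3 -m crank '[{"tx":2,"ty":0,"tz":1,"turn":0},{"tx":4,"ty":0,"tz":2,"turn":0},{"tx":6,"ty":0,"tz":3,"turn":0},{"tx":6,"ty":0,"tz":3,"turn":0}]' - 5; python3 go.py 0.629 -0.2155 0.095 92
```

```text
time: 17.05
position: [0.6291, -0.2169, 0.1031]
tool_rot: [0.056, -3.14, -0.001]
ft_force: [-1.7, 0.6, 0.4]
grip_width: 0.551
grip_force: 5.0
time: 17.55
position: [0.6297, -0.2171, 0.0957]
tool_rot: [-0.056, 3.141, -0.0]
ft_force: [-0.4, -0.4, -0.0]
grip_width: 0.549
grip_force: 5.0
-> tx 0.7 ty 1.6 tz 0.7 turn 0.01 | pos [ 0.6297 -0.2171  0.0957] yaw 92.0 q7 2.15 tilt -1.000
time: 18.05
position: [0.6254, -0.2171, 0.0938]
tool_rot: [-0.057, 3.137, -0.001]
ft_force: [4.3, -0.2, 2.9]
grip_width: 0.55
grip_force: 5.0
-> tx -3.6 ty 1.4 tz -1.2 turn 0.02 | pos [ 0.6254 -0.2171  0.0938] yaw 92.1 q7 2.15 tilt -1.000
```

```bash
python3 -m crank '[{"tx":0,"ty":0,"tz":0,"turn":0},{"tx":0,"ty":0,"tz":0,"turn":0},{"tx":0,"ty":0,"tz":0,"turn":0}]' 62; python3 -m crank '[{"tx":0,"ty":0,"tz":-25,"turn":0},{"tx":0,"ty":0,"tz":-70,"turn":0},{"tx":50,"ty":30,"tz":-70,"turn":2},{"tx":90,"ty":60,"tz":-70,"turn":4},{"tx":140,"ty":90,"tz":-70,"turn":6}]';  python3 -m crank '[{"tx":0,"ty":0,"tz":0,"turn":2},{"tx":0,"ty":0,"tz":0,"turn":4},{"tx":0,"ty":0,"tz":0,"turn":6},{"tx":0,"ty":0,"tz":0,"turn":8},{"tx":0,"ty":0,"tz":0,"turn":10}]' 65; python3 -m crank '[{"tx":0,"ty":0,"tz":0,"turn":2},{"tx":0,"ty":0,"tz":0,"turn":4},{"tx":0,"ty":0,"tz":0,"turn":4.8},{"tx":0,"ty":0,"tz":0,"turn":4.8},{"tx":0,"ty":0,"tz":0,"turn":4.8}]'; python3 go.py 0.4418 -0.1176 0.08 -12
```

```text
time: 18.42
position: [0.6227, -0.2172, 0.092]
tool_rot: [0.055, -3.139, -0.0]
ft_force: [0.5, -0.4, 0.3]
grip_width: 0.7
grip_force: 0.0
time: 19.05
position: [0.4839, -0.134, 0.1627]
tool_rot: [-0.742, -3.052, 0.001]
ft_force: [0.3, 0.7, 1.0]
grip_width: 0.714
grip_force: 0.0
time: 19.68
position: [0.4849, -0.135, 0.163]
tool_rot: [-1.963, -2.452, 0.001]
ft_force: [0.3, 0.3, 0.1]
grip_width: 0.746
grip_force: 0.0
time: 20.3
position: [0.4852, -0.135, 0.1631]
tool_rot: [2.423, 1.999, -0.001]
ft_force: [-0.6, -0.4, -0.0]
grip_width: 0.747
grip_force: 0.0
-> tx 8.8 ty -45.9 tz 83.1 turn 0.21 | pos [ 0.4852 -0.135   0.1631] yaw -11.0 q7 0.09 tilt -1.000
```

```bash
python3 - <<'E'
from h import *
from seg import blobs
im,dp=shot("top"); blobs("top",im,dp)
P=cloud("top",dp)
for x0,yc in((.6195,-.0256),(.6225,-.1204),(.6265,-.2152)):
    q=P[(abs(P[...,0]-x0)<.06)&(abs(P[...,1]-yc)<.045)&(P[...,2]>.04)]
    print(cv2.minAreaRect((q[:,:2]*1000).astype(np.float32)))
    q=q[abs(q[:,0]-x0)<.022]; A=np.c_[q[:,:2]-[x0,yc],np.ones(len(q))]; print(np.linalg.lstsq(A,q[:,2],rcond=None)[0].round(3))
cv2.imwrite("pics/t2.png",cv2.resize(im[90:220,90:400],None,fx=2.5,fy=2.5)[:,:,::-1])
E
```

```text
top [325, 77, 25, 30, 508] zt0.147 c [ 739. -297.] sz [21. 30.] ang5 [151. 136. 118.]
top [196, 91, 35, 12, 270] zt0.069 c [749.  84.] sz [11. 98.] ang6 [116. 113. 104.]
top [110, 101, 29, 28, 591] zt0.082 c [695. 356.] sz [62. 59.] ang47 [167. 169. 163.]
top [159, 118, 59, 28, 1403] zt0.083 c [642. 161.] sz [ 21. 141.] ang0 [151. 106.  66.]
top [392, 122, 28, 29, 214] zt0.022 c [ 606. -506.] sz [81. 82.] ang43 [179. 166.  87.]
top [100, 125, 6, 30, 171] zt0.021 c [624. 430.] sz [89. 17.] ang2 [146. 114.  78.]
top [110, 167, 13, 10, 107] zt0.025 c [522. 387.] sz [34. 24.] ang73 [143. 134. 115.]
top [118, 185, 28, 21, 395] zt0.049 c [446. 333.] sz [65. 46.] ang74 [206. 204. 198.]
top [448, 190, 5, 7, 25] zt0.081 c [ 420. -597.] sz [ 7. 14.] ang72 [178. 168. 152.]
top [325, 220, 27, 22, 352] zt0.049 c [ 322. -279.] sz [45. 64.] ang17 [190. 112. 135.]
top [138, 226, 64, 18, 645] zt0.022 c [320. 221.] sz [188.  41.] ang80 [141. 136. 126.]
top [450, 243, 8, 9, 49] zt0.082 c [ 267. -593.] sz [14. 20.] ang89 [142. 131. 112.]
top [354, 257, 30, 27, 425] zt0.049 c [ 206. -363.] sz [47. 64.] ang38 [217. 112.  13.]
((621.0875244140625, -24.826114654541016), (84.2085952758789, 48.02033233642578), 2.023232936859131)
[0.448 0.021 0.084]
((634.8345947265625, -101.19615173339844), (16.510719299316406, 64.25552368164062), 72.4648208618164)
[ 0.478 -0.1    0.084]
((665.0166625976562, -217.94558715820312), (31.62678337097168, 15.9979829788208), 66.60501861572266)
[0. 0. 0.]
```

View pics/t2.png

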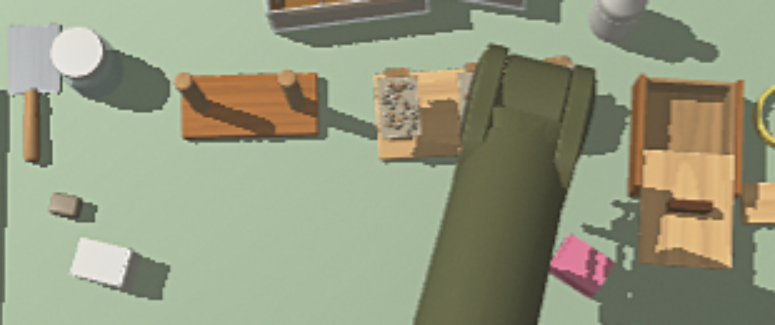

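```bash
python3 -m crank '[{"tx":9,"ty":-46,"tz":20,"turn":0.2},{"tx":9,"ty":-46,"tz":80,"turn":0.2},{"tx":9,"ty":-46,"tz":138,"turn":0.2},{"tx":9,"ty":-46,"tz":138,"turn":0.2},{"tx":9,"ty":-46,"tz":138,"turn":0.2}]' 65; python3 go.py 0.4418 -0.1176 0.025 -12; python3 -m crank '[{"tx":0,"ty":0,"tz":0,"turn":0},{"tx":0,"ty":0,"tz":0,"turn":0},{"tx":0,"ty":0,"tz":0,"turn":0}]' 40 3; python3 -m crank '[{"tx":0,"ty":0,"tz":-15,"turn":0},{"tx":0,"ty":0,"tz":-30,"turn":0},{"tx":0,"ty":0,"tz":-45,"turn":0},{"tx":0,"ty":0,"tz":-60,"turn":0},{"tx":0,"ty":0,"tz":-80,"turn":0}]' ; python3 -m crank '[{"tx":0,"ty":0,"tz":-20,"turn":0},{"tx":0,"ty":0,"tz":-40,"turn":0},{"tx":0,"ty":0,"tz":-40,"turn":0}]'; python3 - <<'E'
from h import *
im,dp=shot("side"); 
s=ctrl.get_state(); c=px("side",s["position"][None])[0].astype(int); print(c,s["grip_width"])
cv2.imwrite("pics/s4.png",cv2.resize(im[c[1]-40:c[1]+40,c[0]-50:c[0]+50],None,fx=5,fy=5,interpolation=cv2.INTER_CUBIC)[:,:,::-1])
E
```

```text
time: 20.98
position: [0.4418, -0.1176, 0.0253]
tool_rot: [2.441, 1.977, -0.002]
ft_force: [-0.8, -0.0, -0.2]
grip_width: 0.746
grip_force: 0.0
-> tx 0.1 ty 0.0 tz 0.3 turn -0.00 | pos [ 0.4418 -0.1176  0.0253] yaw -12.0 q7 0.19 tilt -1.000
time: 21.35
position: [0.4424, -0.1171, 0.0258]
tool_rot: [2.441, 1.977, 0.002]
ft_force: [0.1, 0.8, 3.3]
grip_width: 0.53
grip_force: 3.0
time: 21.98
position: [0.4414, -0.1171, 0.1055]
tool_rot: [-2.442, -1.976, 0.001]
ft_force: [0.1, 0.3, -0.7]
grip_width: 0.53
grip_force: 3.0
time: 22.35
position: [0.443, -0.1172, 0.1464]
tool_rot: [2.44, 1.976, 0.005]
ft_force: [0.1, 0.5, -0.8]
grip_width: 0.531
grip_force: 3.0
[278 178] 0.5291544547306569
```

View pics/s4.png

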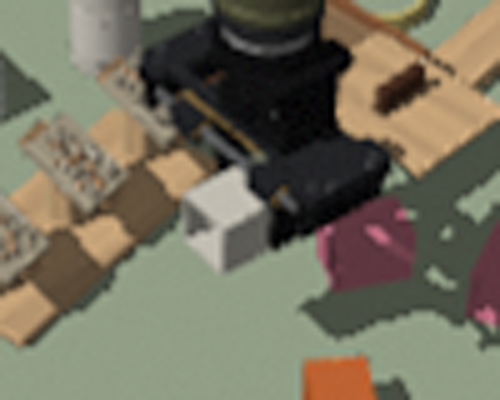

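```bash
python3 -m crank '[{"tx":0,"ty":0,"tz":-30,"turn":-1},{"tx":0,"ty":0,"tz":-30,"turn":-2.4},{"tx":0,"ty":0,"tz":-30,"turn":-2.4},{"tx":0,"ty":0,"tz":-30,"turn":-2.4}]' - 4; python3 go.py .642 .122 .175 0; 
```

```text
time: 22.9
position: [0.4413, -0.1171, 0.1743]
tool_rot: [-2.223, -2.218, 0.003]
ft_force: [0.3, -0.2, -0.5]
grip_width: 0.527
grip_force: 4.0
-> tx 239.6 ty 200.2 tz -1.2 turn -0.03 | pos [ 0.4413 -0.1171  0.1743] yaw -0.1 q7 0.11 tilt -1.000
```

Tool x is now world +y, tool y is world +x.

```bash
python3 -m crank '[{"tx":45,"ty":38,"tz":0,"turn":0},{"tx":92,"ty":77,"tz":0,"turn":0},{"tx":140,"ty":117,"tz":0,"turn":0},{"tx":190,"ty":159,"tz":0,"turn":0},{"tx":239,"ty":200,"tz":0,"turn":0}]'; python3 -m crank '[{"tx":0,"ty":0,"tz":0,"turn":0},{"tx":0,"ty":0,"tz":0,"turn":0},{"tx":0,"ty":0,"tz":0,"turn":0}]'; python3 go.py .642 .122 .148 0;python3 - <<'E'
from h import *
im,dp=shot("side"); P=cloud("side",dp)
s=ctrl.get_state(); c=px("side",s["position"][None])[0].astype(int); print(c,s["grip_width"])
cv2.imwrite("pics/s5.png",cv2.resize(im[c[1]-40:c[1]+50,c[0]-60:c[0]+50],None,fx=5,fy=5,interpolation=cv2.INTER_CUBIC)[:,:,::-1])
E
```

```text
time: 23.52
position: [0.6402, 0.1203, 0.1736]
tool_rot: [-2.223, -2.22, 0.003]
ft_force: [0.9, -1.1, -0.1]
grip_width: 0.528
grip_force: 4.0
time: 23.9
position: [0.6388, 0.1166, 0.1752]
tool_rot: [2.225, 2.218, -0.001]
ft_force: [-1.1, -0.1, -1.3]
grip_width: 0.534
grip_force: 4.0
-> tx 5.5 ty 3.2 tz 27.2 turn -0.04 | pos [0.6388 0.1166 0.1752] yaw -0.2 q7 0.02 tilt -1.000
[192 182] 0.5320229240575431
```

View pics/s5.png

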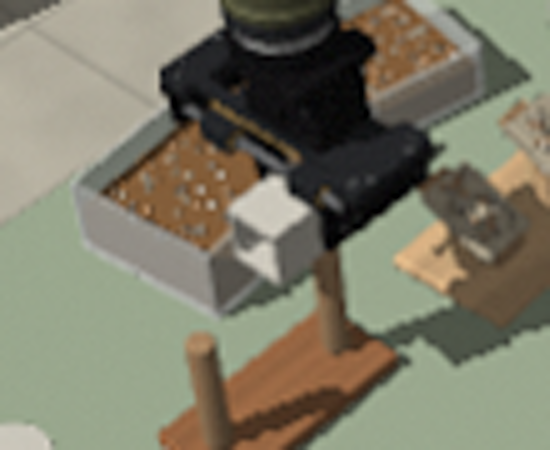

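```bash
python3 -m crank '[{"tx":4,"ty":3,"tz":10,"turn":0},{"tx":4,"ty":3,"tz":20,"turn":0},{"tx":4,"ty":3,"tz":29,"turn":0},{"tx":4,"ty":3,"tz":29,"turn":0},{"tx":4,"ty":3,"tz":29,"turn":0}]' - 3; python3 go.py .642 .120 .143 0; python3 -m crank '[{"tx":0,"ty":0,"tz":3,"turn":0},{"tx":5,"ty":0,"tz":7,"turn":0},{"tx":9,"ty":0,"tz":12,"turn":0},{"tx":12,"ty":0,"tz":18,"turn":0},{"tx":13,"ty":0,"tz":25,"turn":0}]'; python3 -m crank '[{"tx":0,"ty":0,"tz":6,"turn":0},{"tx":0,"ty":0,"tz":13,"turn":0},{"tx":0,"ty":0,"tz":13,"turn":0}]';python3 go.py .642 .134 .108 0;python3 - <<'E'
from h import *
im,dp=shot("side"); P=cloud("side",dp)
s=ctrl.get_state(); c=px("side",s["position"][None])[0].astype(int); print(c,s["grip_width"])
cv2.imwrite("pics/s6.png",cv2.resize(im[c[1]-40:c[1]+50,c[0]-60:c[0]+50],None,fx=5,fy=5,interpolation=cv2.INTER_CUBIC)[:,:,::-1])
E
```

```text
time: 24.58
position: [0.6423, 0.1223, 0.1461]
tool_rot: [2.222, 2.221, -0.001]
ft_force: [-0.2, -0.5, -0.3]
grip_width: 0.533
grip_force: 3.0
-> tx -2.3 ty -0.3 tz 3.1 turn -0.00 | pos [0.6423 0.1223 0.1461] yaw -0.0 q7 0.03 tilt -1.000
time: 25.2
position: [0.642, 0.1362, 0.1202]
tool_rot: [-2.221, -2.222, 0.001]
ft_force: [0.4, -0.2, -0.9]
grip_width: 0.528
grip_force: 3.0
time: 25.58
position: [0.6418, 0.1354, 0.1072]
tool_rot: [-2.222, -2.221, 0.002]
ft_force: [-0.2, 0.3, -0.4]
grip_width: 0.527
grip_force: 3.0
-> tx -1.4 ty 0.2 tz -0.8 turn -0.00 | pos [0.6418 0.1354 0.1072] yaw -0.0 q7 0.03 tilt -1.000
[189 198] 0.5313947778862191
```

View pics/s6.png

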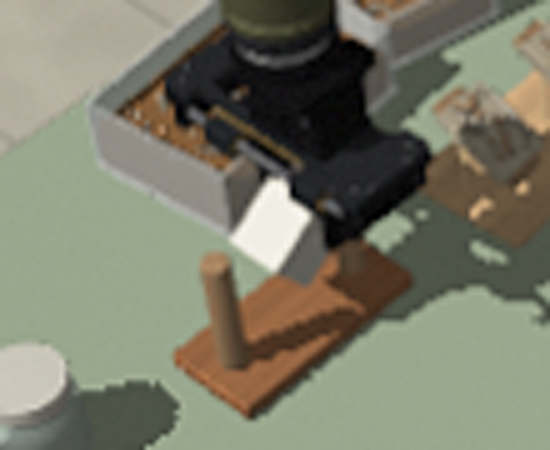

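```bash
python3 -m crank '[{"tx":1,"ty":0,"tz":-15,"turn":0},{"tx":1,"ty":0,"tz":-30,"turn":0},{"tx":-6,"ty":0,"tz":-30,"turn":0},{"tx":-6,"ty":0,"tz":-23,"turn":0},{"tx":-5,"ty":0,"tz":-18,"turn":0}]'; python3 -m crank '[{"tx":1,"ty":0,"tz":5,"turn":0},{"tx":2,"ty":0,"tz":10,"turn":0},{"tx":2.5,"ty":0,"tz":15,"turn":0},{"tx":2.5,"ty":0,"tz":20,"turn":0},{"tx":2.5,"ty":0,"tz":20,"turn":0}]';python3 go.py .642 .134 .108 0;python3 - <<'E'
from h import *
im,dp=shot("side"); P=cloud("side",dp)
s=ctrl.get_state(); c=px("side",s["position"][None])[0].astype(int); print(c,s["grip_width"])
cv2.imwrite("pics/s7.png",cv2.resize(im[c[1]-40:c[1]+50,c[0]-60:c[0]+50],None,fx=5,fy=5,interpolation=cv2.INTER_CUBIC)[:,:,::-1])
E
```

```text
time: 26.25
position: [0.6423, 0.1305, 0.1256]
tool_rot: [2.222, 2.221, 0.0]
ft_force: [0.6, 0.8, 1.9]
grip_width: 0.524
grip_force: 3.0
time: 26.88
position: [0.6417, 0.1332, 0.1052]
tool_rot: [-2.221, -2.221, 0.002]
ft_force: [0.1, 0.8, -0.5]
grip_width: 0.525
grip_force: 3.0
-> tx 0.8 ty 0.3 tz -2.8 turn -0.00 | pos [0.6417 0.1332 0.1052] yaw -0.0 q7 0.03 tilt -1.000
[190 198] 0.5290918924174627
```

View pics/s7.png

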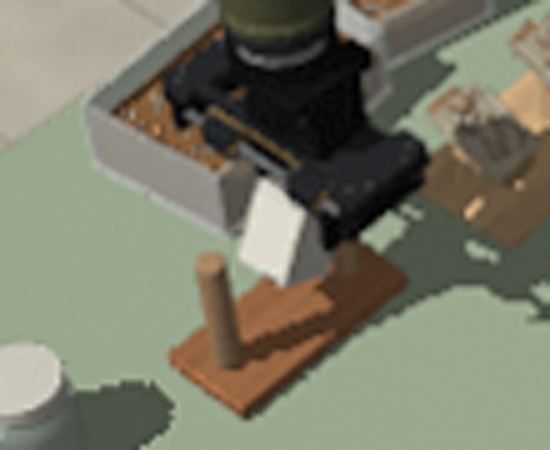

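```bash
cat > tilt.py <<'E'
from h import *
def tilt():
    im,dp=shot("side"); P=cloud("side",dp); s=ctrl.get_state(); t=s["position"]
    f=im.astype(int); w=(f.min(-1)>130)&(f.max(-1)-f.min(-1)<32)&(np.linalg.norm(P-t-[0,.02,-.02],axis=-1)<.075)&(dp>0)
    q=P[w]; b=f.mean(-1)[w]; print("n",len(q),"bright pct",np.percentile(b,[10,50,90]).round())
    rng=np.random.default_rng(0)
    for k in range(2):
        best=None
        if len(q)<15: break
        for _ in range(300):
            i=rng.choice(len(q),3,replace=False); n=np.cross(q[i[1]]-q[i[0]],q[i[2]]-q[i[0]]); l=np.linalg.norm(n)
            if l<1e-5: continue
            e=abs((q-q[i[0]])@(n/l))<.0022
            if best is None or e.sum()>best.sum(): best=e
        a=q[best]; n=np.linalg.svd(a-a.mean(0))[2][2]; n*=np.sign(n@(np.array([-.3,.89,1.34])-a.mean(0)))
        print("face n",n.round(2),"angle-from-up",np.degrees(np.arccos(n[2])).round(),"azim",np.degrees(np.arctan2(n[1],n[0])).round(),"cnt",len(a),"c",a.mean(0).round(3),"min",a.min(0).round(3),"max",a.max(0).round(3))
        q=q[~best]
if __name__=="__main__": tilt()
E
python3 tilt.py
```

```text
n 173 bright pct [172. 215. 218.]
face n [0.02 0.9  0.44] angle-from-up 64.0 azim 89.0 cnt 106 c [0.641 0.164 0.108] min [0.615 0.148 0.079] max [0.663 0.178 0.135]
face n [0.01 0.9  0.44] angle-from-up 64.0 azim 89.0 cnt 39 c [0.635 0.17  0.106] min [0.615 0.152 0.082] max [0.658 0.181 0.139]
```

```bash
python3 -m crank '[{"tx":2,"ty":0,"tz":-15,"turn":0},{"tx":2,"ty":0,"tz":-33,"turn":0},{"tx":-2,"ty":0,"tz":-33,"turn":0},{"tx":-2,"ty":0,"tz":-28,"turn":0},{"tx":-1,"ty":0,"tz":-21,"turn":0}]'; python3 -m crank '[{"tx":1.5,"ty":0,"tz":6,"turn":0},{"tx":1,"ty":0,"tz":12,"turn":0},{"tx":0,"ty":0,"tz":17,"turn":0},{"tx":0,"ty":0,"tz":17,"turn":0}]';python3 tilt.py; python3 go.py .642 .101 .19 0
```

```text
time: 27.6
position: [0.642, 0.1318, 0.1263]
tool_rot: [-2.222, -2.221, 0.001]
ft_force: [0.6, 0.4, 0.1]
grip_width: 0.528
grip_force: 3.0
time: 28.1
position: [0.642, 0.1324, 0.1095]
tool_rot: [-2.221, -2.221, 0.001]
ft_force: [0.2, 0.9, -1.2]
grip_width: 0.531
grip_force: 3.0
n 172 bright pct [182. 213. 216.]
face n [0.02 0.9  0.44] angle-from-up 64.0 azim 89.0 cnt 101 c [0.64  0.164 0.111] min [0.616 0.148 0.084] max [0.663 0.179 0.138]
face n [0.02 0.9  0.44] angle-from-up 64.0 azim 88.0 cnt 39 c [0.64  0.161 0.108] min [0.621 0.147 0.079] max [0.663 0.174 0.136]
-> tx -31.4 ty -0.1 tz -80.3 turn -0.00 | pos [0.642  0.1324 0.1097] yaw -0.0 q7 0.03 tilt -1.000
```

```bash
python3 -m crank '[{"tx":5,"ty":0,"tz":-40,"turn":0},{"tx":5,"ty":0,"tz":-85,"turn":0},{"tx":-25,"ty":0,"tz":-85,"turn":0},{"tx":-55,"ty":0,"tz":-85,"turn":0},{"tx":-55,"ty":0,"tz":-85,"turn":0}]'; python3 -m crank '[{"tx":0,"ty":0,"tz":0,"turn":0},{"tx":0,"ty":0,"tz":0,"turn":0}]'; python3 go.py .642 .078 .150 0; python3 tilt.py
```

```text
time: 28.78
position: [0.6425, 0.0724, 0.196]
tool_rot: [2.227, 2.213, -0.001]
ft_force: [0.6, 0.4, -0.2]
grip_width: 0.528
grip_force: 3.0
time: 29.02
position: [0.6423, 0.0786, 0.1949]
tool_rot: [-2.219, -2.223, 0.0]
ft_force: [0.5, 0.6, -0.9]
grip_width: 0.529
grip_force: 3.0
-> tx -0.6 ty -0.3 tz 44.9 turn 0.02 | pos [0.6423 0.0786 0.1949] yaw 0.1 q7 0.08 tilt -1.000
n 176 bright pct [184. 212. 216.]
face n [0.01 0.91 0.42] angle-from-up 65.0 azim 89.0 cnt 104 c [0.642 0.111 0.194] min [0.618 0.096 0.166] max [0.663 0.124 0.223]
face n [0.02 0.91 0.41] angle-from-up 66.0 azim 89.0 cnt 41 c [0.635 0.112 0.201] min [0.617 0.099 0.171] max [0.659 0.125 0.227]
```

```bash
python3 -m crank '[{"tx":-1,"ty":0,"tz":15,"turn":0},{"tx":-1,"ty":0,"tz":30,"turn":0},{"tx":-1,"ty":0,"tz":42,"turn":0},{"tx":-1,"ty":0,"tz":45,"turn":0},{"tx":-1,"ty":0,"tz":45,"turn":0}]'; python3 -m crank '[{"tx":4,"ty":0,"tz":4,"turn":0},{"tx":9,"ty":0,"tz":9,"turn":0},{"tx":14,"ty":0,"tz":14,"turn":0},{"tx":19,"ty":0,"tz":18,"turn":0},{"tx":22,"ty":0,"tz":22,"turn":0}]'; python3 tilt.py
```

```text
time: 29.7
position: [0.6423, 0.0759, 0.1499]
tool_rot: [2.222, 2.221, -0.001]
ft_force: [0.2, -0.5, -0.0]
grip_width: 0.527
grip_force: 3.0
time: 30.32
position: [0.6423, 0.0986, 0.1278]
tool_rot: [2.221, 2.222, -0.0]
ft_force: [0.4, -0.4, 0.0]
grip_width: 0.522
grip_force: 3.0
n 154 bright pct [160. 177. 196.]
face n [0.04 1.   0.02] angle-from-up 89.0 azim 87.0 cnt 86 c [0.641 0.129 0.117] min [0.615 0.126 0.081] max [0.664 0.131 0.15 ]
face n [-0.05 -0.25  0.97] angle-from-up 15.0 azim -102.0 cnt 31 c [0.641 0.117 0.145] min [0.618 0.107 0.142] max [0.66  0.126 0.15 ]
```

```bash
python3 -m crank '[{"tx":-4,"ty":0,"tz":5,"turn":0},{"tx":-4,"ty":0,"tz":10,"turn":0},{"tx":-4,"ty":0,"tz":14,"turn":0},{"tx":-4,"ty":0,"tz":17,"turn":0},{"tx":-4,"ty":0,"tz":17,"turn":0}]'; python3 -m crank '[{"tx":0,"ty":0,"tz":0,"turn":0},{"tx":0,"ty":0,"tz":0,"turn":0},{"tx":0,"ty":0,"tz":0,"turn":0}]' 60 ; python3 -m crank '[{"tx":0,"ty":0,"tz":-40,"turn":0},{"tx":0,"ty":0,"tz":-90,"turn":0},{"tx":40,"ty":-50,"tz":-90,"turn":0},{"tx":90,"ty":-100,"tz":-90,"turn":0},{"tx":140,"ty":-140,"tz":-90,"turn":0}]'; python3 -m crank '[{"tx":0,"ty":0,"tz":0,"turn":0},{"tx":0,"ty":0,"tz":0,"turn":0}]'; python3 -c "
import h,tilt
from h import *
im,dp=shot('top');P=cloud('top',dp); q=P[(abs(P[...,0]-.642)<.05)&(abs(P[...,1]-.101)<.05)&(P[...,2]>.1)]; print(len(q),np.median(q,0),cv2.minAreaRect((q[:,:2]*1000).astype(np.float32)),np.ptp(q[:,2]))
"; python3 go.py .4396 .312 .1 -16
```

```text
time: 31.0
position: [0.6422, 0.094, 0.1108]
tool_rot: [2.222, 2.221, -0.001]
ft_force: [0.2, 0.1, -1.1]
grip_width: 0.527
grip_force: 3.0
time: 31.38
position: [0.6425, 0.094, 0.1113]
tool_rot: [2.221, 2.221, 0.0]
ft_force: [-0.3, 0.3, -0.1]
grip_width: 0.68
grip_force: 0.0
time: 32.0
position: [0.5081, 0.2262, 0.2013]
tool_rot: [-2.223, -2.22, -0.001]
ft_force: [1.0, 0.4, -0.0]
grip_width: 0.693
grip_force: 0.0
time: 32.25
position: [0.5097, 0.2253, 0.2014]
tool_rot: [2.22, 2.221, 0.001]
ft_force: [-0.0, -0.8, 0.6]
grip_width: 0.693
grip_force: 0.0
284 [0.63820249 0.10184044 0.12301035] ((641.2039184570312, 103.07337188720703), (44.9705924987793, 48.37449264526367), 88.09322357177734) 0.02963659250778994
-> tx 87.7 ty -71.0 tz 101.2 turn 3.18 | pos [0.5103 0.2242 0.2014] yaw -0.1 q7 -0.34 tilt -1.000
```

```bash
python3 -m crank '[{"tx":45,"ty":-35,"tz":0,"turn":1.6},{"tx":90,"ty":-70,"tz":0,"turn":3.2},{"tx":90,"ty":-70,"tz":50,"turn":3.2},{"tx":90,"ty":-70,"tz":100,"turn":3.2},{"tx":90,"ty":-70,"tz":100,"turn":3.2}]' 65;  python3 -m crank '[{"tx":0,"ty":0,"tz":0,"turn":0}]';python3 go.py .441 .3157 .025 -16
```

```text
time: 32.92
position: [0.4386, 0.3118, 0.098]
tool_rot: [2.51, 1.884, -0.012]
ft_force: [-0.5, -0.4, -0.7]
grip_width: 0.748
grip_force: 0.0
time: 33.05
position: [0.4416, 0.3148, 0.1027]
tool_rot: [2.511, 1.886, 0.003]
ft_force: [0.6, -0.3, 0.9]
grip_width: 0.748
grip_force: 0.0
-> tx 0.6 ty -1.0 tz 77.7 turn -0.03 | pos [0.4416 0.3148 0.1027] yaw -16.2 q7 -0.78 tilt -1.000
```

```bash
python3 -m crank '[{"tx":1,"ty":-1,"tz":40,"turn":0},{"tx":1,"ty":-1,"tz":77,"turn":0},{"tx":1,"ty":-1,"tz":77,"turn":0},{"tx":1,"ty":-1,"tz":77,"turn":0}]' 65; python3 -m crank '[{"tx":0,"ty":0,"tz":0,"turn":0},{"tx":0,"ty":0,"tz":0,"turn":0},{"tx":0,"ty":0,"tz":0,"turn":0}]' 40 4; python3 -m crank '[{"tx":0,"ty":0,"tz":-30,"turn":0},{"tx":0,"ty":0,"tz":-70,"turn":0},{"tx":0,"ty":0,"tz":-120,"turn":-1},{"tx":0,"ty":0,"tz":-155,"turn":-2},{"tx":0,"ty":0,"tz":-155,"turn":-3.2}]'; python3 -m crank '[{"tx":0,"ty":0,"tz":0,"turn":0},{"tx":0,"ty":0,"tz":0,"turn":0}]'; python3 go.py .642 .241 .178 0; python3 tilt.py
```

```text
time: 33.55
position: [0.4409, 0.3175, 0.0265]
tool_rot: [-2.51, -1.889, -0.006]
ft_force: [-1.0, 0.0, 1.1]
grip_width: 0.751
grip_force: 0.0
time: 33.92
position: [0.4394, 0.317, 0.0249]
tool_rot: [2.509, 1.89, 0.002]
ft_force: [-0.4, -0.6, 4.5]
grip_width: 0.528
grip_force: 4.0
time: 34.55
position: [0.4404, 0.3178, 0.1824]
tool_rot: [-2.218, -2.224, -0.009]
ft_force: [-0.5, 0.0, -0.9]
grip_width: 0.531
grip_force: 4.0
time: 34.8
position: [0.4384, 0.3163, 0.1784]
tool_rot: [2.223, 2.219, -0.002]
ft_force: [0.1, -0.6, -1.0]
grip_width: 0.532
grip_force: 4.0
-> tx -74.9 ty 203.7 tz 0.3 turn -0.02 | pos [0.4384 0.3163 0.1784] yaw -0.1 q7 -0.58 tilt -1.000
n 199 bright pct [164. 196. 198.]
face n [0.05 0.   1.  ] angle-from-up 3.0 azim 1.0 cnt 96 c [0.44  0.348 0.201] min [0.414 0.312 0.198] max [0.46  0.366 0.203]
face n [0.24 0.88 0.41] angle-from-up 66.0 azim 75.0 cnt 33 c [0.434 0.353 0.174] min [0.411 0.333 0.155] max [0.457 0.366 0.206]
```

```bash
python3 -m crank '[{"tx":-18,"ty":50,"tz":0,"turn":0},{"tx":-36,"ty":100,"tz":0,"turn":0},{"tx":-54,"ty":150,"tz":0,"turn":0},{"tx":-73,"ty":204,"tz":0,"turn":0},{"tx":-73,"ty":204,"tz":0,"turn":0}]'; python3 -m crank '[{"tx":0,"ty":0,"tz":0,"turn":0},{"tx":0,"ty":0,"tz":0,"turn":0},{"tx":0,"ty":0,"tz":0,"turn":0}]';  python3 go.py .642 .243 .146 0
```

```text
time: 35.48
position: [0.646, 0.2382, 0.1769]
tool_rot: [2.227, 2.209, -0.007]
ft_force: [-1.0, -0.2, -1.2]
grip_width: 0.529
grip_force: 4.0
time: 35.85
position: [0.6418, 0.2452, 0.1795]
tool_rot: [-2.219, -2.223, -0.001]
ft_force: [-0.6, -1.3, -0.8]
grip_width: 0.526
grip_force: 4.0
-> tx -2.2 ty 0.2 tz 33.5 turn 0.02 | pos [0.6418 0.2452 0.1795] yaw 0.1 q7 -0.15 tilt -1.000
```

```bash
python3 -m crank '[{"tx":-2,"ty":0,"tz":15,"turn":0},{"tx":-2,"ty":0,"tz":28,"turn":0},{"tx":-2,"ty":0,"tz":33,"turn":0},{"tx":-2,"ty":0,"tz":33,"turn":0}]' - 3;  python3 -m crank '[{"tx":0,"ty":0,"tz":4,"turn":0},{"tx":4,"ty":0,"tz":8,"turn":0},{"tx":8.5,"ty":0,"tz":13,"turn":0},{"tx":11.5,"ty":0,"tz":19,"turn":0},{"tx":12.5,"ty":0,"tz":25,"turn":0}]';  python3 -m crank '[{"tx":0.5,"ty":0,"tz":5,"turn":0},{"tx":-0.5,"ty":0,"tz":10,"turn":0},{"tx":-0.5,"ty":0,"tz":11,"turn":0}]'; python3 tilt.py; python3 go.py .642 .243 .146 0
```

```text
time: 36.35
position: [0.6425, 0.2416, 0.1454]
tool_rot: [2.222, 2.221, -0.002]
ft_force: [0.5, 0.4, -0.4]
grip_width: 0.532
grip_force: 3.0
time: 36.98
position: [0.6432, 0.2547, 0.1207]
tool_rot: [2.221, 2.221, 0.001]
ft_force: [1.2, 0.7, 1.6]
grip_width: 0.524
grip_force: 3.0
time: 37.35
position: [0.6423, 0.2536, 0.1094]
tool_rot: [-2.222, -2.22, 0.002]
ft_force: [0.6, 0.9, 0.2]
grip_width: 0.531
grip_force: 3.0
n 170 bright pct [188. 212. 214.]
face n [-0.01  0.92  0.38] angle-from-up 68.0 azim 91.0 cnt 106 c [0.642 0.284 0.113] min [0.618 0.271 0.081] max [0.664 0.297 0.145]
face n [0.18 0.91 0.38] angle-from-up 68.0 azim 79.0 cnt 30 c [0.641 0.284 0.111] min [0.617 0.269 0.084] max [0.666 0.296 0.14 ]
-> tx -10.7 ty -0.2 tz -36.6 turn -0.00 | pos [0.6421 0.2537 0.1094] yaw -0.0 q7 -0.13 tilt -1.000
```

```bash
python3 -m crank '[{"tx":5,"ty":0,"tz":-40,"turn":0},{"tx":5,"ty":0,"tz":-86,"turn":0},{"tx":-25,"ty":0,"tz":-86,"turn":0},{"tx":-54,"ty":0,"tz":-86,"turn":0},{"tx":-54,"ty":0,"tz":-86,"turn":0}]'; python3 -m crank '[{"tx":0,"ty":0,"tz":0,"turn":0},{"tx":0,"ty":0,"tz":0,"turn":0},{"tx":0,"ty":0,"tz":0,"turn":0}]'; python3 go.py .642 .199 .146 0; python3 tilt.py
```

```text
time: 38.02
position: [0.6426, 0.1956, 0.1962]
tool_rot: [2.227, 2.215, -0.003]
ft_force: [-0.2, 0.2, -0.3]
grip_width: 0.525
grip_force: 3.0
time: 38.4
position: [0.6426, 0.2008, 0.1958]
tool_rot: [2.22, 2.223, -0.001]
ft_force: [-0.7, -0.9, -1.1]
grip_width: 0.528
grip_force: 3.0
-> tx -1.8 ty -0.5 tz 49.8 turn 0.02 | pos [0.6426 0.2008 0.1958] yaw 0.1 q7 -0.09 tilt -1.000
n 174 bright pct [191. 212. 215.]
face n [0.1  0.92 0.38] angle-from-up 68.0 azim 84.0 cnt 111 c [0.642 0.23  0.198] min [0.615 0.216 0.169] max [0.667 0.244 0.231]
face n [-0.21  0.91  0.36] angle-from-up 69.0 azim 103.0 cnt 35 c [0.642 0.231 0.198] min [0.621 0.219 0.174] max [0.661 0.245 0.23 ]
```

```bash
python3 -m crank '[{"tx":-1,"ty":0,"tz":15,"turn":0},{"tx":-1,"ty":0,"tz":30,"turn":0},{"tx":-1,"ty":0,"tz":44,"turn":0},{"tx":-1,"ty":0,"tz":50,"turn":0},{"tx":-1,"ty":0,"tz":50,"turn":0}]'; python3 -m crank '[{"tx":4,"ty":0,"tz":4,"turn":0},{"tx":8,"ty":0,"tz":8,"turn":0},{"tx":12,"ty":0,"tz":12,"turn":0},{"tx":16,"ty":0,"tz":16,"turn":0},{"tx":20,"ty":0,"tz":20,"turn":0}]'; python3 tilt.py;  python3 go.py .642 .215 .107 0;
```

```text
time: 39.08
position: [0.6425, 0.1985, 0.1454]
tool_rot: [2.222, 2.221, -0.002]
ft_force: [-0.6, -0.8, -0.1]
grip_width: 0.528
grip_force: 3.0
time: 39.7
position: [0.6428, 0.2188, 0.1258]
tool_rot: [2.221, 2.221, -0.0]
ft_force: [0.1, -1.1, 0.5]
grip_width: 0.531
grip_force: 3.0
n 144 bright pct [173. 187. 191.]
face n [0.04 0.99 0.13] angle-from-up 83.0 azim 88.0 cnt 103 c [0.642 0.246 0.123] min [0.619 0.239 0.088] max [0.665 0.252 0.158]
face n [0.08 0.98 0.17] angle-from-up 80.0 azim 86.0 cnt 25 c [0.642 0.241 0.131] min [0.623 0.234 0.095] max [0.665 0.247 0.156]
-> tx -4.6 ty -0.5 tz 18.1 turn 0.01 | pos [0.6425 0.2196 0.1251] yaw 0.0 q7 -0.09 tilt -1.000
```

```bash
python3 -m crank '[{"tx":0,"ty":0,"tz":6,"turn":0},{"tx":-1,"ty":0,"tz":12,"turn":0},{"tx":-2,"ty":0,"tz":18,"turn":0},{"tx":-2,"ty":0,"tz":23,"turn":0},{"tx":-2,"ty":0,"tz":23,"turn":0}]'; python3 tilt.py; python3 -m crank '[{"tx":0,"ty":0,"tz":0,"turn":0},{"tx":0,"ty":0,"tz":0,"turn":0},{"tx":0,"ty":0,"tz":0,"turn":0}]' 60 ; python3 -m crank '[{"tx":0,"ty":0,"tz":-40,"turn":0},{"tx":0,"ty":0,"tz":-90,"turn":0},{"tx":40,"ty":-30,"tz":-90,"turn":-1},{"tx":90,"ty":-60,"tz":-90,"turn":-1},{"tx":130,"ty":-90,"tz":-90,"turn":-1}]'; python3 -m crank '[{"tx":0,"ty":0,"tz":0,"turn":0},{"tx":0,"ty":0,"tz":0,"turn":0}]'; python3 -c "
from h import *
from seg import blobs
im,dp=shot('top');P=cloud('top',dp)
for y in(.101,.221):
  q=P[(abs(P[...,0]-.642)<.05)&(abs(P[...,1]-y)<.05)&(P[...,2]>.1)]; print(len(q),np.median(q,0),cv2.minAreaRect((q[:,:2]*1000).astype(np.float32)),np.ptp(q[:,2]))
for x0,yc in((.6195,-.0256),(.6225,-.1204),(.6265,-.2152)):
    q=P[(abs(P[...,0]-x0)<.06)&(abs(P[...,1]-yc)<.035)&(P[...,2]>.04)]
    print(cv2.minAreaRect((q[:,:2]*1000).astype(np.float32)))
    q=q[abs(q[:,0]-x0)<.022]; A=np.c_[q[:,:2]-[x0,yc],np.ones(len(q))]; print(np.linalg.lstsq(A,q[:,2],rcond=None)[0].round(3))
blobs('top',im,dp)
"; python3 go.py .521 .387 .1 -16
```

```text
time: 40.38
position: [0.6427, 0.2165, 0.1027]
tool_rot: [2.222, 2.221, -0.001]
ft_force: [-0.1, 0.0, -0.6]
grip_width: 0.531
grip_force: 3.0
n 140 bright pct [168. 184. 193.]
face n [0.05 0.99 0.13] angle-from-up 82.0 azim 87.0 cnt 96 c [0.643 0.243 0.1  ] min [0.617 0.238 0.066] max [0.668 0.249 0.132]
face n [0.06 0.99 0.15] angle-from-up 81.0 azim 86.0 cnt 28 c [0.638 0.239 0.105] min [0.62  0.232 0.061] max [0.661 0.245 0.135]
time: 40.8
position: [0.6429, 0.2167, 0.1033]
tool_rot: [2.221, 2.221, 0.0]
ft_force: [0.1, -0.2, -0.8]
grip_width: 0.679
grip_force: 0.0
time: 41.42
position: [0.5515, 0.3489, 0.1933]
tool_rot: [-2.121, -2.317, -0.001]
ft_force: [-0.1, 0.1, 0.4]
grip_width: 0.689
grip_force: 0.0
time: 41.68
position: [0.5532, 0.3461, 0.1932]
tool_rot: [2.122, 2.315, -0.0]
ft_force: [0.6, -1.1, 0.9]
grip_width: 0.687
grip_force: 0.0
286 [0.63790937 0.10223566 0.12263917] ((641.3052978515625, 103.75009155273438), (45.54837417602539, 47.253536224365234), 89.40471649169922) 0.030110238163089775
301 [0.63849711 0.21915412 0.12302564] ((641.7201538085938, 220.68101501464844), (
[... 805 characters left out ...]
 [308, 183, 28, 26, 385] zt0.049 c [ 427. -236.] sz [64. 47.] ang55 [210. 124. 149.]
top [448, 190, 4, 7, 24] zt0.081 c [ 419. -596.] sz [ 8. 18.] ang85 [180. 170. 153.]
top [260, 214, 26, 26, 348] zt0.049 c [339. -87.] sz [45. 63.] ang43 [134.  82.  43.]
top [324, 220, 28, 22, 352] zt0.049 c [ 322. -278.] sz [45. 64.] ang17 [224. 132. 160.]
top [138, 226, 64, 18, 646] zt0.022 c [320. 220.] sz [188.  41.] ang80 [142. 137. 128.]
top [450, 243, 8, 9, 53] zt0.083 c [ 267. -593.] sz [15. 20.] ang88 [143. 132. 113.]
top [354, 257, 30, 27, 421] zt0.049 c [ 207. -362.] sz [46. 64.] ang39 [219. 114.  14.]
-> tx 44.7 ty -29.2 tz 93.2 turn 4.18 | pos [0.5538 0.3451 0.1933] yaw 4.9 q7 -0.30 tilt -1.000
```

```bash
python3 - <<'E'
from h import *
im,dp=shot("side"); print(ctrl.mark_of("side","stone1")); P=cloud("side",dp)
q=P[(abs(P[...,0]-.52)<.06)&(abs(P[...,1]-.387)<.06)&(P[...,2]>.006)&(P[...,2]<.04)]; print(len(q),q.mean(0),cv2.minAreaRect((q[q[:,2]>.017][:,:2]*1000).astype(np.float32)))
im,dp=shot("top"); print(ctrl.mark_of("top","stone1"))
E
```

```text
[{'xyz': [0.5246, 0.3841, 0.0001], 'confidence': 0.62}]
143 [0.51838202 0.39189672 0.01568731] ((537.273193359375, 409.435791015625), (92.38513946533203, 38.2578125), 49.362648010253906)
[{'xyz': [0.52, 0.3888, -0.0003], 'confidence': 0.55}]
```

```bash
python3 -m crank '[{"tx":22,"ty":-15,"tz":0,"turn":2},{"tx":44,"ty":-29,"tz":40,"turn":3.8},{"tx":44,"ty":-29,"tz":93,"turn":3.8},{"tx":44,"ty":-29,"tz":93,"turn":3.8},{"tx":44,"ty":-29,"tz":93,"turn":3.8}]' 55;  python3 -m crank '[{"tx":0,"ty":0,"tz":0,"turn":0}]'; python3 go.py .521 .3875 .023 -14
```

```text
time: 42.55
position: [0.5219, 0.3873, 0.1019]
tool_rot: [2.477, 1.931, 0.003]
ft_force: [-0.4, 0.4, 0.8]
grip_width: 0.632
grip_force: 0.0
time: 42.68
position: [0.5222, 0.388, 0.1028]
tool_rot: [2.477, 1.932, 0.006]
ft_force: [-0.3, 0.4, 0.1]
grip_width: 0.633
grip_force: 0.0
-> tx -1.1 ty -1.3 tz 79.8 turn -0.02 | pos [0.5222 0.388  0.1028] yaw -14.1 q7 -0.65 tilt -1.000
```

```bash
python3 -m crank '[{"tx":-1,"ty":-1,"tz":40,"turn":0},{"tx":-1,"ty":-1,"tz":80,"turn":0},{"tx":-1,"ty":-1,"tz":80,"turn":0},{"tx":-1,"ty":-1,"tz":80,"turn":0}]' 55; python3 -m crank '[{"tx":0,"ty":0,"tz":0,"turn":0},{"tx":0,"ty":0,"tz":0,"turn":0},{"tx":0,"ty":0,"tz":0,"turn":0},{"tx":0,"ty":0,"tz":0,"turn":0}]' 15 15; python3 -m crank '[{"tx":0,"ty":0,"tz":-50,"turn":0},{"tx":0,"ty":0,"tz":-110,"turn":0},{"tx":0,"ty":0,"tz":-170,"turn":0},{"tx":-45,"ty":0,"tz":-175,"turn":2},{"tx":-95,"ty":0,"tz":-175,"turn":4}]';  python3 -m crank '[{"tx":0,"ty":0,"tz":0,"turn":0},{"tx":0,"ty":0,"tz":0,"turn":0}]'; python3 go.py .54 0 .2 -86
```

```text
time: 43.18
position: [0.5198, 0.3873, 0.0215]
tool_rot: [2.476, 1.933, 0.002]
ft_force: [0.3, 0.2, 0.3]
grip_width: 0.633
grip_force: 0.0
time: 43.68
position: [0.5191, 0.3871, 0.0202]
tool_rot: [2.475, 1.934, 0.0]
ft_force: [0.3, -0.6, 0.6]
grip_width: 0.3
grip_force: 15.0
time: 44.3
position: [0.4963, 0.2946, 0.1961]
tool_rot: [2.777, 1.468, 0.003]
ft_force: [0.6, -0.9, 0.2]
grip_width: 0.298
grip_force: 15.0
time: 44.55
position: [0.4956, 0.2958, 0.1951]
tool_rot: [-2.772, -1.476, -0.0]
ft_force: [-0.8, 1.1, 0.0]
grip_width: 0.297
grip_force: 15.0
-> tx -220.6 ty 202.0 tz -5.2 turn 10.41 | pos [0.4956 0.2958 0.1951] yaw -33.9 q7 -0.98 tilt -1.000
```

```bash
python3 -m crank '[{"tx":-44,"ty":40,"tz":0,"turn":2},{"tx":-88,"ty":80,"tz":0,"turn":4},{"tx":-132,"ty":120,"tz":0,"turn":6},{"tx":-176,"ty":160,"tz":0,"turn":8},{"tx":-220,"ty":200,"tz":0,"turn":10}]'; python3 -m crank '[{"tx":0,"ty":0,"tz":0,"turn":0.4},{"tx":0,"ty":0,"tz":0,"turn":0.4}]'; python3 go.py .603 -.374 .19 -95
```

```text
time: 45.18
position: [0.5396, 0.0007, 0.1955]
tool_rot: [3.137, 0.161, 0.002]
ft_force: [1.0, -0.2, -1.6]
grip_width: 0.297
grip_force: 15.0
time: 45.42
position: [0.5391, 0.0019, 0.1951]
tool_rot: [3.139, 0.112, 0.0]
ft_force: [0.4, -0.3, -0.6]
grip_width: 0.293
grip_force: 15.0
-> tx 36.8 ty 379.5 tz 5.4 turn 1.82 | pos [0.5391 0.0019 0.1951] yaw -85.9 q7 -1.36 tilt -1.000
```

```bash
python3 - <<'E'
from h import *
im,dp=shot("top"); P=cloud("top",dp)
q=P[(P[...,0]>.38)&(P[...,0]<.70)&(abs(P[...,1]+.37)<.09)&(P[...,2]>.0535)&(P[...,2]<.062)]; 
for lo,hi in((-.5,-.41),(-.335,-.25)):
    r=q[(q[:,1]>lo)&(q[:,1]<hi)]
    if len(r)>5: print("rail",len(r),np.polyfit(r[:,0]-.58,r[:,1],1),r.min(0),r.max(0))
q=P[(P[...,0]>.44)&(P[...,0]<.7)&(abs(P[...,1]+.37)<.045)&(P[...,2]>.068)&(P[...,2]<.09)]; print("bar",q.mean(0),cv2.minAreaRect((q[:,:2]*1000).astype(np.float32)))
q=P[(P[...,0]>.5)&(P[...,0]<.7)&(abs(P[...,1]+.374)<.015)]
b=np.round(q[:,0]/.006).astype(int)
for i in np.unique(b): print(round(i*.006,3), np.round(np.median(q[b==i][:,2]),3), end="; ")
E
```

```text
rail 123 [-0.14596682 -0.430537  ] [ 0.42959849 -0.44098382  0.05352375] [ 0.6416845  -0.41001649  0.06089058]
rail 219 [ 0.01599311 -0.31566862] [ 0.42305133 -0.33490586  0.05350945] [ 0.65166899 -0.3022854   0.06033533]
bar [ 0.48789213 -0.36327875  0.07516095] ((488.5570983886719, -363.4329833984375), (52.867671966552734, 13.112404823303223), 85.47109985351562)
0.498 0.051; 0.504 0.052; 0.51 0.052; 0.516 0.052; 0.522 0.052; 0.528 0.052; 0.534 0.052; 0.54 0.052; 0.546 0.05; 0.552 0.051; 0.558 0.049; 0.57 0.005; 0.576 0.006; 0.582 0.006; 0.588 0.004; 0.594 0.004; 0.6 0.005; 0.606 0.004; 0.612 0.005; 0.618 0.005; 0.624 0.005; 0.63 0.005; 0.636 0.003; 0.642 0.017; 0.648 0.045; 0.66 0.006; 0.666 0.001; 0.672 -0.001; 0.678 -0.0; 0.684 0.0; 0.69 0.001; 0.696 -0.0; 0.702 0.001;
```

```bash
python3 -m crank '[{"tx":7,"ty":60,"tz":0,"turn":0.8},{"tx":14,"ty":120,"tz":0,"turn":1.7},{"tx":21,"ty":180,"tz":0,"turn":1.7},{"tx":28,"ty":240,"tz":0,"turn":1.7},{"tx":35,"ty":300,"tz":0,"turn":1.7}]'; python3 -m crank '[{"tx":0,"ty":0,"tz":0,"turn":0},{"tx":0,"ty":0,"tz":0,"turn":0}]'; python3 go.py .602 -.374 .15 -94.5
```

```text
time: 46.1
position: [0.5967, -0.2945, 0.1942]
tool_rot: [-3.139, 0.113, 0.001]
ft_force: [1.1, 0.6, 1.0]
grip_width: 0.298
grip_force: 15.0
time: 46.35
position: [0.5954, -0.294, 0.1944]
tool_rot: [-3.138, 0.119, 0.001]
ft_force: [0.5, 0.9, 0.4]
grip_width: 0.297
grip_force: 15.0
-> tx 12.7 ty 79.3 tz 44.3 turn 0.03 | pos [ 0.5954 -0.294   0.1944] yaw -94.3 q7 -0.87 tilt -1.000
```

```bash
python3 -m crank '[{"tx":7,"ty":40,"tz":0,"turn":0},{"tx":12,"ty":79,"tz":10,"turn":0},{"tx":12,"ty":79,"tz":45,"turn":0},{"tx":12,"ty":79,"tz":45,"turn":0},{"tx":12,"ty":79,"tz":45,"turn":0}]'; python3 -m crank '[{"tx":0,"ty":0,"tz":0,"turn":0}]'; python3 go.py .602 -.374 .031 -94.5
```

```text
time: 46.98
position: [0.6021, -0.373, 0.1511]
tool_rot: [-3.139, 0.117, -0.002]
ft_force: [0.1, 1.0, 0.0]
grip_width: 0.298
grip_force: 15.0
time: 47.1
position: [0.6016, -0.3747, 0.152]
tool_rot: [3.138, -0.12, 0.004]
ft_force: [0.1, -0.3, -0.3]
grip_width: 0.298
grip_force: 15.0
-> tx 0.1 ty -0.8 tz 121.0 turn 0.03 | pos [ 0.6016 -0.3747  0.152 ] yaw -94.4 q7 -0.75 tilt -1.000
```

```bash
python3 -m crank '[{"tx":0,"ty":0,"tz":40,"turn":0},{"tx":0,"ty":0,"tz":80,"turn":0},{"tx":0,"ty":0,"tz":110,"turn":0},{"tx":0,"ty":0,"tz":121,"turn":0},{"tx":0,"ty":0,"tz":121,"turn":0}]'; python3 -m crank '[{"tx":0,"ty":0,"tz":0,"turn":0},{"tx":0,"ty":0,"tz":0,"turn":0}]' 45; python3 -m crank '[{"tx":0,"ty":0,"tz":-40,"turn":0},{"tx":0,"ty":0,"tz":-90,"turn":0},{"tx":-60,"ty":0,"tz":-120,"turn":0},{"tx":-120,"ty":-10,"tz":-120,"turn":0},{"tx":-175,"ty":-20,"tz":-120,"turn":0}]'; python3 -m crank '[{"tx":0,"ty":0,"tz":0,"turn":0},{"tx":0,"ty":0,"tz":0,"turn":0}]' 0;  python3 go.py .445 -.360 .077 -94.5; python3 - <<'E'
from h import *
from seg import blobs
im,dp=shot("top"); P=cloud("top",dp); blobs("top",im,dp)
q=P[(P[...,0]>.56)&(P[...,0]<.64)&(abs(P[...,1]+.374)<.045)&(P[...,2]>.012)&(P[...,2]<.04)]; print("stone",len(q),q.mean(0) if len(q) else 0,np.percentile(q[:,2],90) if len(q) else 0)
print(ctrl.mark_of("top","stone1"))
q=P[(P[...,0]>.44)&(P[...,0]<.7)&(abs(P[...,1]+.37)<.045)&(P[...,2]>.068)&(P[...,2]<.09)]; print("bar",q.mean(0) if len(q) else 0)
cv2.imwrite("pics/t3.png",cv2.resize(im[60:260,60:430],None,fx=2.1,fy=2.1)[:,:,::-1])
E
```

```text
time: 47.72
position: [0.6005, -0.3757, 0.0299]
tool_rot: [3.139, -0.123, 0.001]
ft_force: [-0.3, -0.0, -1.2]
grip_width: 0.295
grip_force: 15.0
time: 47.98
position: [0.6009, -0.3764, 0.031]
tool_rot: [3.138, -0.123, 0.004]
ft_force: [0.2, -0.2, -0.3]
grip_width: 0.442
grip_force: 0.0
time: 48.6
position: [0.4254, -0.3429, 0.1502]
tool_rot: [3.138, -0.126, 0.003]
ft_force: [0.8, 0.1, 2.5]
grip_width: 0.514
grip_force: 0.0
time: 48.85
position: [0.4285, -0.342, 0.1503]
tool_rot: [3.139, -0.123, 0.005]
ft_force: [0.5, -0.5, -0.7]
grip_width: 0.371
grip_force: 0.0
-> tx 17.6 ty 16.7 tz 73.3 turn 0.00 | pos [ 0.4285 -0.342   0.1503] yaw -94.5 q7 -0.73 tilt -1.000
top [324, 77, 26, 30, 506] zt0.148 c [ 739. -297.] sz [31. 22.] ang89 [155. 140. 122.]
top [196, 91, 36, 12, 267] zt0.068 c [745.  79.] sz [ 10. 106.] ang2 [118. 115. 106.]
top [110, 101, 29, 29, 592] zt0.082 c [695. 357.] sz [62. 59.] ang43 [169. 171. 165.]
top [154, 113, 63, 33, 1667] zt0.124 c [642. 162.] sz [162.  49.] ang90 [157. 134. 113.]
top [100, 125, 6, 30, 173] zt0.021 c [624. 431.] sz [89. 17.] ang1 [151. 117.  80.]
top [358, 131, 16, 15, 138] zt0.029 c [ 601. -376.] sz [34. 28.] ang0 [148. 133. 109.]
top [448, 190, 4, 7, 24] zt0.079 c [ 419. -596.] sz [17.  7.] ang4 [181. 171. 154.]
top [260, 214, 26, 26, 346] zt0.049 c [339. -87.] sz [45. 63.] ang43 [228. 125.  30.]
top [137, 226, 65, 19, 651] zt0.022 c [320. 220.] sz [190.  41.] ang80 [144. 140. 130.]
top [450, 243, 8, 9, 52] zt0.082 c [ 267. -593.] sz [14. 20.] ang88 [108. 100.  86.]
top [355, 257, 29, 27, 420] zt0.049 c [ 207. -362.] sz [47. 64.] ang39 [220. 115.  13.]
stone 124 [ 0.60162664 -0.37522117  0.02492085] 0.029784723640478974
[{'xyz': [0.6017, -0.3752, 0.0032], 'confidence': 0.52}, {'xyz': [0.6084, -0.5047, -0.0019], 'confidence': 0.43}]
bar 0
```

View pics/t3.png

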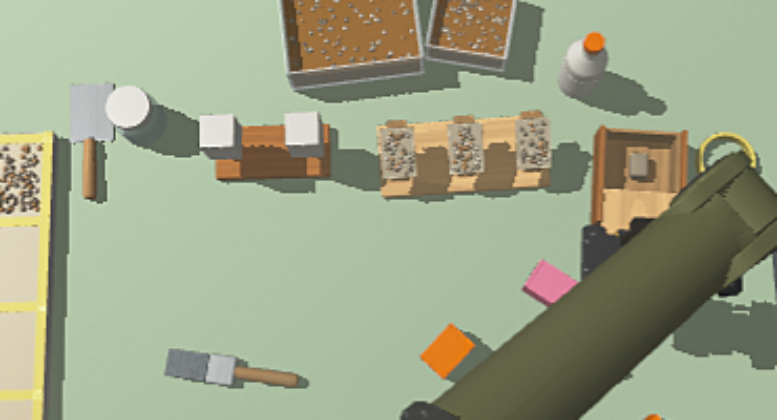

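```bash
python3 -m crank '[{"tx":20,"ty":16,"tz":20,"turn":0},{"tx":20,"ty":16,"tz":50,"turn":0},{"tx":20,"ty":16,"tz":73,"turn":0},{"tx":20,"ty":16,"tz":73,"turn":0},{"tx":20,"ty":16,"tz":73,"turn":0}]' 0; python3 go.py .56 -.3695 .077 -94.5;  python3 -m crank '[{"tx":12,"ty":0,"tz":0,"turn":0},{"tx":24,"ty":0,"tz":0,"turn":0},{"tx":40,"ty":0,"tz":0,"turn":0},{"tx":55,"ty":0,"tz":0,"turn":0},{"tx":70,"ty":0,"tz":0,"turn":0}]';python3 go.py .56 -.3695 .077 -94.5
```

```text
time: 49.58
position: [0.4464, -0.3602, 0.077]
tool_rot: [3.138, -0.124, 0.001]
ft_force: [1.0, 0.1, 0.5]
grip_width: 0.005
grip_force: 0.0
-> tx 114.0 ty 0.3 tz 0.1 turn -0.00 | pos [ 0.4464 -0.3602  0.077 ] yaw -94.5 q7 -0.63 tilt -1.000
time: 50.2
position: [0.5166, -0.3655, 0.0763]
tool_rot: [3.138, -0.124, -0.0]
ft_force: [-1.9, -0.9, 1.0]
grip_width: 0.006
grip_force: 0.9
-> tx 43.5 ty 0.6 tz -0.7 turn -0.00 | pos [ 0.5166 -0.3655  0.0763] yaw -94.5 q7 -0.67 tilt -1.000
```

Pushing (about 2 N). Continue in small steps to the stop.

```bash
python3 -m crank '[{"tx":12,"ty":0,"tz":0,"turn":0},{"tx":22,"ty":0,"tz":0,"turn":0},{"tx":32,"ty":0,"tz":0,"turn":0},{"tx":40,"ty":0,"tz":0,"turn":0},{"tx":44,"ty":0,"tz":0,"turn":0}]'; python3 -m crank '[{"tx":2,"ty":0,"tz":0,"turn":0},{"tx":4,"ty":0,"tz":0,"turn":0}]'; python3 -m crank '[{"tx":2,"ty":0,"tz":0,"turn":0},{"tx":3,"ty":0,"tz":0,"turn":0}]'; python3 -m crank '[{"tx":2,"ty":0,"tz":0,"turn":0},{"tx":3,"ty":0,"tz":0,"turn":0}]'
```

```text
time: 50.82
position: [0.5601, -0.3684, 0.0762]
tool_rot: [3.139, -0.123, 0.0]
ft_force: [-1.9, -1.3, 0.3]
grip_width: 0.008
grip_force: 0.8
time: 51.08
position: [0.5628, -0.3687, 0.0762]
tool_rot: [-3.139, 0.124, 0.002]
ft_force: [-5.2, 1.0, 2.0]
grip_width: 0.007
grip_force: 2.5
time: 51.32
position: [0.563, -0.3687, 0.0762]
tool_rot: [-3.136, 0.126, 0.01]
ft_force: [-10.8, 2.9, 5.9]
grip_width: 0.004
grip_force: 5.6
time: 51.58
position: [0.5632, -0.3688, 0.0761]
tool_rot: [-3.134, 0.128, 0.018]
ft_force: [-17.7, 6.7, 11.4]
grip_width: 0.003
grip_force: 9.0
```

Hit the stop (position stalls, force rises). Back off, lift, verify.

```bash
python3 -m crank '[{"tx":-12,"ty":0,"tz":0,"turn":0},{"tx":-25,"ty":0,"tz":-10,"turn":0},{"tx":-40,"ty":0,"tz":-50,"turn":0},{"tx":-60,"ty":0,"tz":-110,"turn":0},{"tx":-110,"ty":-60,"tz":-130,"turn":0}]'; python3 -m crank '[{"tx":0,"ty":-50,"tz":0,"turn":0},{"tx":0,"ty":-100,"tz":0,"turn":0},{"tx":0,"ty":-150,"tz":0,"turn":0},{"tx":0,"ty":-200,"tz":0,"turn":0},{"tx":0,"ty":-200,"tz":0,"turn":0}]'; python3 - <<'E'
from h import *
im,dp=shot("top"); P=cloud("top",dp); print(ctrl.mark_of("top","cover_grip"))
q=P[(P[...,0]>.44)&(P[...,0]<.7)&(abs(P[...,1]+.37)<.045)&(P[...,2]>.068)&(P[...,2]<.09)]; print("bar",q.mean(0))
q=P[(P[...,0]>.42)&(P[...,0]<.7)&(abs(P[...,1]+.372)<.03)]; b=np.round(q[:,0]/.006).astype(int)
print([(round(i*.006,3),round(float(np.median(q[b==i][:,2])),3)) for i in np.unique(b) if i*.006<.53 or i*.006>.62])
for y in(.101,.221):
  q=P[(abs(P[...,0]-.642)<.05)&(abs(P[...,1]-y)<.05)&(P[...,2]>.1)]; print(len(q),np.median(q,0))
for x0,yc in((.6195,-.0256),(.6225,-.1204),(.6265,-.2152)):
    q=P[(abs(P[...,0]-x0)<.022)&(abs(P[...,1]-yc)<.035)&(P[...,2]>.04)]
    A=np.c_[q[:,:2]-[x0,yc],np.ones(len(q))]; print(np.linalg.lstsq(A,q[:,2],rcond=None)[0].round(3))
E
```

```text
time: 52.2
position: [0.4751, -0.3211, 0.2067]
tool_rot: [3.132, -0.134, 0.012]
ft_force: [-0.5, 1.2, 3.6]
grip_width: 0.005
grip_force: 0.0
time: 52.82
position: [0.4915, -0.1106, 0.2017]
tool_rot: [-3.135, 0.109, -0.003]
ft_force: [0.8, -1.0, 0.8]
grip_width: 0.008
grip_force: 0.0
[{'xyz': [0.5748, -0.3726, 0.0637], 'confidence': 0.85}]
bar [ 0.57784119 -0.37100493  0.07546829]
[(np.float64(0.42), 0.001), (np.float64(0.426), 0.001), (np.float64(0.432), 0.001), (np.float64(0.438), -0.0), (np.float64(0.444), -0.001), (np.float64(0.45), -0.001), (np.float64(0.456), 0.0), (np.float64(0.462), -0.0), (np.float64(0.468), 0.0), (np.float64(0.474), 0.001), (np.float64(0.48), 0.0), (np.float64(0.486), -0.0), (np.float64(0.492), -0.0), (np.float64(0.498), -0.0), (np.float64(0.504), 0.0), (np.float64(0.51), 0.036), (np.float64(0.516), 0.053), (np.float64(0.522), 0.052), (np.float64(0.528), 0.052), (np.float64(0.624), 0.051), (np.float64(0.63), 0.052), (np.float64(0.636), 0.052), (np.float64(0.642), 0.052), (np.float64(0.648), 0.05), (np.float64(0.66), 0.002), (np.float64(0.666), -0.0), (np.float64(0.672), 0.0), (np.float64(0.678), -0.0), (np.float64(0.684), -0.0), (np.float64(0.69), -0.0), (np.float64(0.696), -0.0), (np.float64(0.702), 0.0)]
279 [0.63823291 0.10213888 0.1229854 ]
301 [0.63872604 0.2184378  0.12276457]
[0.474 0.002 0.084]
[0. 0. 0.]
[0.421 0.204 0.086]
```

```bash
python3 -c "
from bench import ctrl; print(ctrl.close_job())"
```

```text
the job is handed in; nothing more can be done
None
```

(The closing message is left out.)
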